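# Cap the mortar moulds and hang up the gear

## Robot

A 7-joint arm with a two-finger parallel gripper is mounted at the origin on the work surface. World frame = base frame: x ahead of the robot, y to its left, z up, the work surface at z = 0. Lengths are in m, angles in rad, forces in N, time in s.
With the tool pointing down it reaches from about 0.4 to 0.85 m from the base axis. Payload 4.5 kg.
Tool frame: the origin (TCP) lies on the centre line of the jaws, within the pads' length; the fingertips stand r.tip_extent ahead of it and the grasp point (between the pads) is the TCP (r.tip_extent is the distance from the TCP to the fingertips, in m); z points along the fingers, y is the line along which they close (so a half turn about z gives the same grasp; the last joint's range is limited). The gripper opens to 88 mm and grips with 3 to 60 N. Pads are 18 mm wide; open, the fingers measure 123 mm over their backs; the gripper's body (75 mm by 187 mm) begins 45 mm behind the grasp point.
Start: joints at [1.276, 0.689, -0.195, 1.565, 0.157, 0.902, -0.215], TCP at [0.202, -0.592, 0.258] pointing down, gripper open.
Joint ranges: [-3.01, 3.01], [-0.46, 2.08], [-1.47, 1.51], [0.13, 2.56], [-1, 4.14], [0.04, 2.09], [-2.66, 2.66]. Speed limits (rad/s): [2.57, 2.57, 3.14, 3.14, 3.14, 3.14, 3.14].

## Interface

Orientations are given as a unit quaternion [x, y, z, w].
In Python, from plant import sensors, vision, finish_job, r gives the robot as it stands. The module is installed in compiled form; this text tells all that it offers.
- The arm moves only by the tool step_arm, never from a script. Its argument "steps" is a list of rows, each a list of 2 entries, a list of its own where there are three numbers: the shift along the tool's x, y, z in cm, then the turn, a rotation vector about the tool's x, y, z in degrees. A call has 1 to 12 rows; each row shifts and turns the commanded pose from where the row before left it, along the tool's axes as they then stand; what a row does not reach is not made up. A row lasts 1/8 s, in which the tool goes at most 62.5 mm and 10.7 degrees, less where a joint would pass 70% of its speed; a pose out of reach is approached as far as the arm can. A call with a gripper value outside its range is refused whole. "claw" is the opening, from -1 (shut) to 1 (fully open), set as the call begins (left out, the last holds). The fingers move at their own pace and stop on an object; "grip_force" is the grip in N (left out, the last holds). Time passes only in rows, so rows that do not move let the fingers close. It gives the time, the measured TCP pose, the force, the opening and the grip force at its end, in the units of the state.
- sensors.get_state(): the state, without advancing time (a new reading comes with each control period).
- vision.snapshot(name): name is "scene" or "top" or "wrist"; returns a dict with "img" (480x640x3 uint8, red, green, blue), "fx", "fy", "cx", "cy" (pixels), "k1" (the pictures are not rectified: a ray, as slopes to the right and down, at radius r is drawn at 1 + k1 r^2 times it, then the intrinsics apply), "position" and "rotation" of the camera in the world. Camera axes: x right, y down, z forward; pixel columns grow to the right and rows downward; lengths in m; the calibration is good to about 2 mm. A picture is of the moment at which its call begins. There is no depth.
- finish_job(): hands the job in; it is judged then, once.
The state is a dict: "clock": time; "q": joint angles; "qd": joint speeds; "joint_torque": joint torques, N m; "tool_pos": TCP position; "eef_rot": TCP orientation; "contact_force": force on the tool from outside, world axes, zero at the start; "moment": the same for the moment, N m; "opening": opening from 0.0 (shut) to 1.0 (fully open); "finger_force": force on a finger pad.
Only numpy, scipy, OpenCV 4.12 (cv2) and the standard library are available. Lean on these libraries where they do the work, as an engineer would, in place of code of your own. Each camera call takes 0.05 s, during which the arm holds its last target. There are 200 camera calls.

## Task

The mortar moulds are filled: put every grey press-in lid that lies on the bench into a cup of the mould, one lid to a cup, and push each one fully home past its catches by pressing down on it with the T-handled tamper, not with the gripper. Then hang the tamper by its cross bar on a double hook of the wire rack, and hang every steel pail by its handle there too, one thing to a hook, lying across both prongs and hanging still; the pails may be hung at any time. Leave the other things on the bench where they are.

Things in the scene. Friction and masses are not known exactly. Their poses are not given: they have to be found in the camera images.
- mould: Steel three-gang cylinder mould, fixed to the bench: base plate 84 x 244 x 8 mm carrying three upright round cups in a row (bore 47 mm across, flared to about 55 mm at the mouth, 75 mm outside, 80 mm apart, mouths 66 mm above the bench). Origin: under its centre, on the bench; its y axis runs along the row.
- seat1 (a point): Cup 1: centre of the floor of its bore, 20 mm above the bench, 46 mm below the mouth; z up. Sprung brass balls in the wall stop a lid laid in with its underside 16 mm above the floor (knob top 22 mm above the mouth); a straight push of 10 to 15 N on the knob snaps its lower rim past them to the floor (knob top 6 mm above the mouth), where they hold it.
- seat2 (a point): Cup 2: centre of the floor of its bore, 20 mm above the bench, 46 mm below the mouth; z up. Sprung brass balls in the wall stop a lid laid in with its underside 16 mm above the floor (knob top 22 mm above the mouth); a straight push of 10 to 15 N on the knob snaps its lower rim past them to the floor (knob top 6 mm above the mouth), where they hold it.
- seat3 (a point): Cup 3: centre of the floor of its bore, 20 mm above the bench, 46 mm below the mouth; z up. Sprung brass balls in the wall stop a lid laid in with its underside 16 mm above the floor (knob top 22 mm above the mouth); a straight push of 10 to 15 N on the knob snaps its lower rim past them to the floor (knob top 6 mm above the mouth), where they hold it.
- lid1_mid (a point): Grey plastic press-in lid, loose, 80 g (it may be absent): a round plug 44 mm across and 23 mm high with a groove round it (rims 5 mm at the foot and 6 mm at the top), and on it a stout round knob 32 mm across, flat on top, rising to 52 mm above the underside. This point is on its axis, 26 mm above its underside; z up along the knob. All lids are alike and fit any cup.
- lid2_mid (a point): Grey plastic press-in lid, loose, 80 g (it may be absent): a round plug 44 mm across and 23 mm high with a groove round it (rims 5 mm at the foot and 6 mm at the top), and on it a stout round knob 32 mm across, flat on top, rising to 52 mm above the underside. This point is on its axis, 26 mm above its underside; z up along the knob. All lids are alike and fit any cup.
- lid3_mid (a point): Grey plastic press-in lid, loose, 80 g (it may be absent): a round plug 44 mm across and 23 mm high with a groove round it (rims 5 mm at the foot and 6 mm at the top), and on it a stout round knob 32 mm across, flat on top, rising to 52 mm above the underside. This point is on its axis, 26 mm above its underside; z up along the knob. All lids are alike and fit any cup.
- pail1_grip (a point): Small round steel pail, loose, 250 g, empty: 90 mm across the rim, 76 mm at the foot, 70 mm high, with a rigid arched handle (round bar 10 mm thick). This point is the centre of the handle's level top bar, on the bar's axis, 125 mm above the pail's underside; its y axis runs along the bar, which is straight for 34 mm either side of the point; z up.
- pail2_grip (a point): Small round steel pail, loose, 250 g, empty: 90 mm across the rim, 76 mm at the foot, 70 mm high, with a rigid arched handle (round bar 10 mm thick). This point is the centre of the handle's level top bar, on the bar's axis, 125 mm above the pail's underside; its y axis runs along the bar, which is straight for 34 mm either side of the point; z up.
- tamper: Steel T-handled tamper, loose, 400 g, standing on its foot: round flat foot 38 mm across and 16 mm high, stem 16 mm thick, and a level cross bar 12 mm wide, 80 mm long and 14 mm high as the handle; 130 mm high in all. Origin: centre of the foot's underside; z up the stem, y along the cross bar.
- tamper_grip (a point): Centre of the tamper's cross bar, 123 mm above the underside of the foot; y along the bar.
- rack: Steel wire rack with three double hooks side by side, fixed to the bench. Origin on the bench below the middle hook; y along the row of hooks, the hooks point to its -x and its two-prong posts stand 85 mm behind them (+x), 210 mm high. The base plate, 70 x 330 x 12 mm, lies under the posts. The hooks are 115 mm apart.
- hook1 (a point): Double hook 1: two parallel prongs of 8 mm wire, 46 mm apart along y (38 mm free between), running to -x; tips upturned 22 mm to -x, 204 mm high. This point, 189 mm above the bench, midway between the prongs, is where the centre of a pail's bar rests across both in a level saddle 16 mm long (tamper's 2 mm higher). Pail or foot cannot pass down between prongs: bring the bar in over the tips from -x, then lower.
- hook2 (a point): Double hook 2: two parallel prongs of 8 mm wire, 46 mm apart along y (38 mm free between), running to -x; tips upturned 22 mm to -x, 204 mm high. This point, 189 mm above the bench, midway between the prongs, is where the centre of a pail's bar rests across both in a level saddle 16 mm long (tamper's 2 mm higher). Pail or foot cannot pass down between prongs: bring the bar in over the tips from -x, then lower.
- hook3 (a point): Double hook 3: two parallel prongs of 8 mm wire, 46 mm apart along y (38 mm free between), running to -x; tips upturned 22 mm to -x, 204 mm high. This point, 189 mm above the bench, midway between the prongs, is where the centre of a pail's bar rests across both in a level saddle 16 mm long (tamper's 2 mm higher). Pail or foot cannot pass down between prongs: bring the bar in over the tips from -x, then lower.
- jar: Bystander: jar 60 mm across, 75 mm high, standing. Origin: centre of its underside.
- weight: Bystander: brass weight 40 mm across, 50 mm high, standing. Origin: centre of its underside.
- spatula: Bystander: spatula 200 mm long lying on the bench; origin on its underside.
- beaker: Bystander: clear cup 66 mm across, 80 mm high, standing. Origin: centre of its underside.
- cubebox: Bystander: cardboard box 90 x 70 x 50 mm. Origin: centre of its underside.
- specimen: Bystander: grey mortar prism 160 x 40 x 40 mm. Origin: centre of its underside.
- brush: Bystander: brush 190 mm long lying on the bench; origin on its underside.
Not all that is in view belongs to the job. Leave any green look-alike of the tamper alone.

How it is judged:
By the outcome, as a careful person would: the job done as asked, in the order asked, and still so for the second after the job is handed in, with the robot touching nothing.
Of lid1, lid2, lid3 only 2 to 3 are there at a start; the rules pass over those that are not, and their reading is None.
At some moment in a run one of lid1, lid2, lid3 may be knocked a few centimetres aside while the robot is not near it.
It also fails if it takes over 210 s, if anything falls off the work surface, if the arm or the gripper's body presses on something with over 40 N, if the wrist force passes 120 N, or if a joint passes its speed limit or range.

## Working session

There is one attempt and no reset: what is moved stays moved. The work goes in short steps, Python scripts to look and compute and a tool call to move; the robot and the scene stay as the last step left them, time stands still between calls to the robot, and variables do not carry over. Pictures are saved under pics/ and viewed, at most 14 in all, crops included, and the job is handed in when it is done.

Besides the shell and the picture viewer there is one more tool, called by a JSON object that holds its "fn" and its "kwargs". step_arm: Moves the arm, as the interface text tells. Its arguments: {"type":"object","properties":{"steps":{"type":"array"},"claw":{"type":"number"},"grip_force":{"type":"number"}},"required":["steps"]}

```bash
mkdir -p pics; cat > h.py <<'E'
import numpy as np, cv2
from scipy.spatial.transform import Rotation as R
from plant import sensors, vision, finish_job, r
def snap(n,f=None):
    s=vision.snapshot(n); 
    if f: cv2.imwrite('pics/'+f+'.png',s['img'][:,:,::-1])
    return s
def rot(s):
    a=np.array(s['rotation'],float)
    return a if a.shape==(3,3) else R.from_quat(a).as_matrix()
def ray(s,u,v):
    x=(u-s['cx'])/s['fx'];y=(v-s['cy'])/s['fy'];a,b=x,y
    for _ in range(20):
        k=1+s['k1']*(a*a+b*b);a,b=x/k,y/k
    return rot(s)@np.array([a,b,1.])
def at(s,u,v,z):
    d=ray(s,u,v);p=np.array(s['position']);return p+d*(z-p[2])/d[2]
def proj(s,P):
    c=rot(s).T@(np.array(P)-s['position']);a,b=c[:2]/c[2];k=1+s['k1']*(a*a+b*b)
    return np.array([s['fx']*a*k+s['cx'],s['fy']*b*k+s['cy']])
E
python3 - <<'E'
from h import *
import pickle
d={}
for n in('scene','top','wrist'):
    s=snap(n,n+'0');d[n]=s;print(n,s['position'],s['fx'],s['k1'],rot(s).round(3).tolist())
pickle.dump(d,open('s0.pkl','wb'))
print(r.tip_extent,sensors.get_state())
E
```

```text
scene [1.05815924 0.65530964 0.7529774 ] 472.4074358761057 -0.1257150658413814 [[-0.776, 0.372, -0.51], [0.631, 0.445, -0.635], [-0.009, -0.815, -0.58]]
top [ 0.3181756  -0.03079476  1.23174592] 433.342069282123 0.011404410250652799 [[-0.031, -0.984, 0.176], [-0.999, 0.033, 0.012], [-0.018, -0.176, -0.984]]
wrist [ 0.26597378 -0.57023509  0.38344964] 332.0721187126145 -0.021314579377400816 [[0.322, -0.913, -0.25], [-0.947, -0.311, -0.082], [-0.003, 0.263, -0.965]]
0.019 {'clock': 0.15, 'q': array([ 1.27582174,  0.68978246, -0.19456141,  1.5660372 ,  0.15731369,
        0.90245798, -0.21511351]), 'qd': array([ 0.00205488, -0.00163044, -0.00096735, -0.0017052 , -0.00015552,
        0.00095209, -0.00082152]), 'joint_torque': array([-1.58635485e-03, -5.27865851e+01, -1.26853891e+00, -1.53588849e+01,
       -5.25381498e-02,  3.87834982e-03,  1.06648872e-04]), 'tool_pos': array([ 0.20165625, -0.59114126,  0.25711874]), 'eef_rot': array([ 9.86512199e-01,  1.63686477e-01, -1.43508971e-04, -6.30264505e-04]), 'contact_force': array([-1.47332724, -0.2745271 ,  0.78846647]), 'moment': array([0.0122388 , 0.06464769, 0.02780727]), 'finger_force': 0.0, 'opening': 0.9985317471825669}
```

View pics/top0.png

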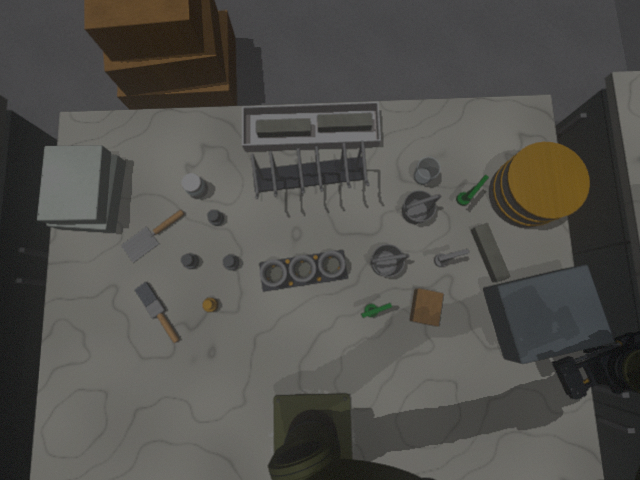

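View pics/scene0.png

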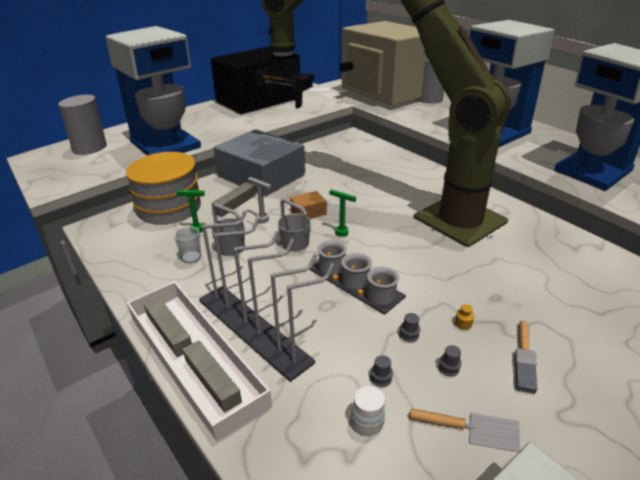

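Top view shows: lids at about (215,217), (190,260), (231,262); pails at (420,207) and (390,262); the grey tamper at (450,258); mould cups at (273,271), (302,267), (332,264); and the rack at (255–370, 150–210). I'll enlarge it.

```bash
python3 - <<'E'
import cv2
a=cv2.imread('pics/top0.png')
cv2.imwrite('pics/c1.png',cv2.resize(a[180:320,360:500],None,fx=4,fy=4,interpolation=cv2.INTER_CUBIC))
cv2.imwrite('pics/c2.png',cv2.resize(a[145:300,175:375],None,fx=3.8,fy=3.8,interpolation=cv2.INTER_CUBIC))
E
```

```text
(no output)
```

View pics/c1.png

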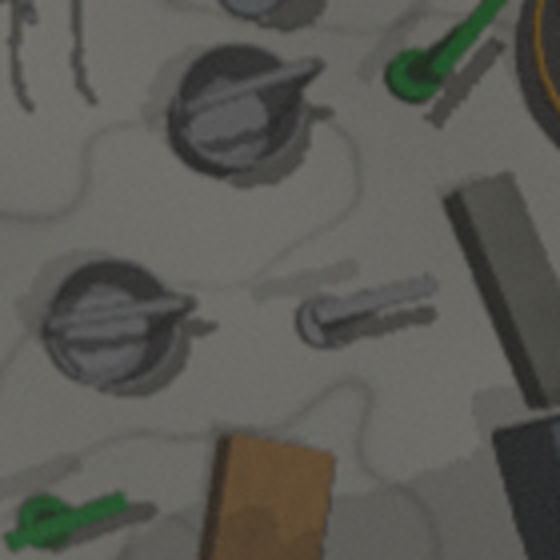

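View pics/c2.png

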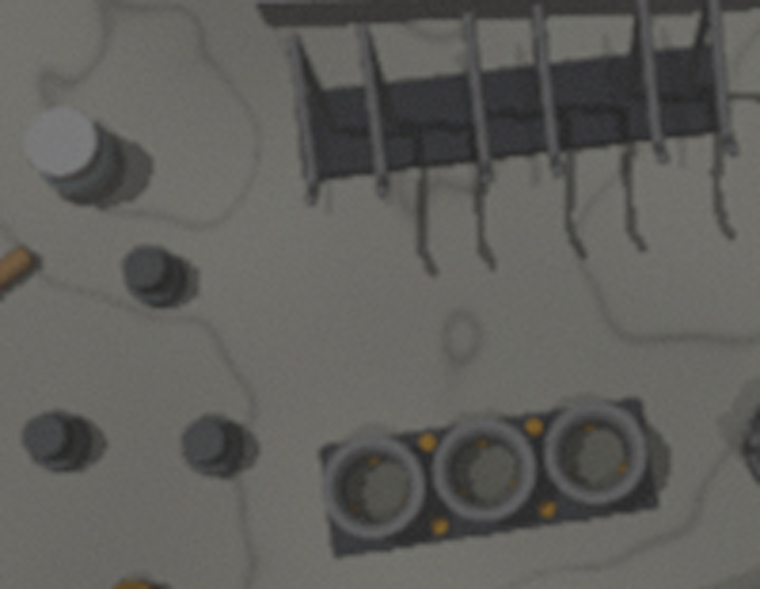

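The crops show knob tops at c2 (148,267), (46,440) and (207,440), cup mouths at c2 (373,486), (485,469) and (597,453), and hook tips at the lower ends of the prongs. The tamper bar in c1 runs from (312,308) to (435,285).

```bash
python3 - <<'E'
from h import *
import pickle
s=pickle.load(open('s0.pkl','rb'));t=s['top']
c1=lambda x,y:(360+(x+.5)/4-.5,180+(y+.5)/4-.5)
c2=lambda x,y:(175+(x+.5)/3.8-.5,145+(y+.5)/3.8-.5)
def sh(n,c,pts,z):
    P=np.array([at(t,*c(*p),z) for p in pts]);print(n,P[:,:2].round(4).tolist());return P
def ang(P): d=P[-1]-P[0];return np.degrees(np.arctan2(d[1],d[0]))
P=sh('tips',c2,[(311,198),(381,190),(484,180),(556,170),(660,156),(732,150)],.204);print(ang(P))
P=sh('cups',c2,[(373,486),(485,469),(597,453)],.066);print(ang(P),np.linalg.norm(P[0]-P[1]),np.linalg.norm(P[1]-P[2]))
P=sh('lids',c2,[(148,267),(46,440),(207,440)],.052)
for p in P: print('scene',proj(s['scene'],p))
P=sh('tbar',c1,[(312,308),(435,285)],.13);print(ang(P),np.linalg.norm(P[1]-P[0]),P.mean(0))
sh('tfoot',c1,[(322,322)],.01)
P=sh('p1bar',c1,[(185,110),(320,68)],.12);print(ang(P)); sh('p1rim',c1,[(238,110)],.07)
P=sh('p2bar',c1,[(50,325),(190,300)],.12);print(ang(P)); sh('p2rim',c1,[(113,327)],.07)
w=s['wrist'];st=sensors.get_state();M=R.from_quat(st['eef_rot']).as_matrix();print(M.round(3))
print('cam in tool',M.T@(np.array(w['position'])-st['tool_pos']),(M.T@rot(w)).round(3))
E
```

```text
tips [[0.6019, 0.115], [0.6057, 0.0697], [0.61, 0.003], [0.615, -0.0437], [0.622, -0.1111], [0.6243, -0.1577]]
-85.30686657974798
cups [[0.4276, 0.0922], [0.4371, 0.0124], [0.4459, -0.0674]]
-83.45272366229162 0.08032208503665195 0.08032628947959798
lids [[0.5956, 0.2572], [0.4699, 0.3299], [0.466, 0.2132]]
scene [380.53778782 359.91315207]
scene [451.94050353 349.55162899]
scene [409.4935937  317.02954663]
tbar [[0.4486, -0.3352], [0.4608, -0.4141]]
-81.21682355184262 0.07983807145348665 [ 0.45473839 -0.37465488  0.13      ]
tfoot [[0.4527, -0.3745]]
p1bar [[0.5831, -0.2658], [0.6083, -0.3561]]
-74.38177602468393
p1rim [[0.5937, -0.3125]]
p2bar [[0.4443, -0.1698], [0.4575, -0.2604]]
-81.69080101838847
p2rim [[0.4472, -0.2181]]
[[ 0.946  0.323 -0.   ]
 [ 0.323 -0.946  0.001]
 [-0.    -0.001 -1.   ]]
cam in tool [ 0.06761308  0.00082292 -0.12633726] [[-0.001 -0.965 -0.263]
 [ 1.    -0.001 -0.002]
 [ 0.001 -0.263  0.965]]
```

{"fn": "step_arm", "kwargs": {"steps": [[[0,0,0],[0,0,-10]],[[0,0,0],[0,0,-10]],[[0,0,0],[0,0,-10]],[[0,0,0],[0,0,-10]],[[0,0,0],[0,0,-10]],[[0,0,0],[0,0,-10]],[[0,0,0],[0,0,-10]],[[0,0,0],[0,0,-10]],[[3,2.7,0],[0,0,0]],[[3,2.7,0],[0,0,0]],[[4,3.6,0],[0,0,0]],[[4,3.6,0],[0,0,0]]]}}

```text
clock: 1.65
tool_pos: [0.3053, -0.4325, 0.2576]
eef_rot: [0.651, 0.759, 0.0, -0.0]
contact_force: [1.2, -0.0, -0.0]
opening: 1.001
finger_force: 0.0
```

{"fn": "step_arm", "kwargs": {"steps": [[[4,3.6,0],[0,0,0]],[[4,3.6,0],[0,0,0]],[[4,3.6,0],[0,0,0]],[[4,3.6,0],[0,0,0]],[[3.2,3,0],[0,0,0]],[[0,0,0],[0,0,0]],[[0,0,0],[0,0,0]]]}}

```text
clock: 2.52
tool_pos: [0.4466, -0.2181, 0.2574]
eef_rot: [0.651, 0.759, -0.001, -0.0]
contact_force: [-0.2, 0.1, 0.6]
opening: 1.001
finger_force: 0.0
```

```bash
cat >> h.py <<'E'
def to(P,yaw):
    """remaining shift in tool axes (cm) and turn (deg) to reach a tool-down pose"""
    st=sensors.get_state();M=R.from_quat(st['eef_rot'])
    a=np.radians(yaw);T=np.array([[np.cos(a),np.sin(a),0],[np.sin(a),-np.cos(a),0],[0,0,-1]])
    print('t',round(float(st['clock']),2),'pos',np.round(st['tool_pos'],4),'open',round(float(st['opening']),3))
    print('shift cm',(M.inv().apply(np.array(P)-st['tool_pos'])*100).round(2),'turn',np.degrees((M.inv()*R.from_matrix(T)).as_rotvec()).round(2))
E
python3 - <<'E'
from h import *
import pickle
s=snap('wrist','w1');pickle.dump(s,open('w1.pkl','wb'))
to([.447,-.217,.125],98.3)
E
```

```text
t 2.58 pos [ 0.4463 -0.2187  0.2574] open 1.0
shift cm [ 0.16  0.12 13.24] turn [-0.09  0.03  0.42]
```

View pics/w1.png

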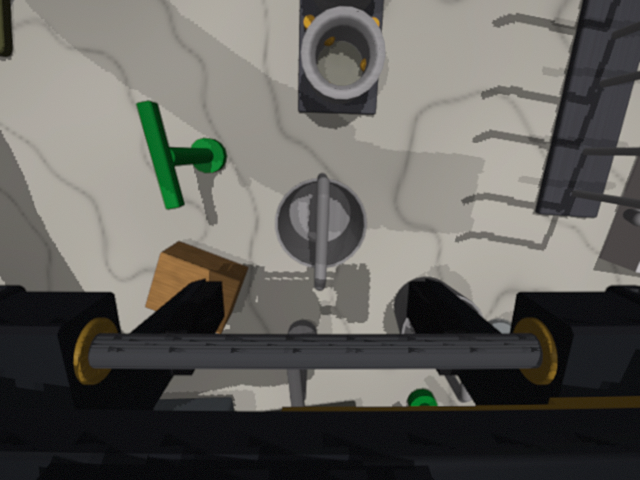

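The wrist picture shows the pail bar from (322,178) to (320,285), running along tool x and centred between the jaws. Cup 3's mouth is at (342,53).

```bash
python3 - <<'E'
from h import *
import pickle
s=pickle.load(open('w1.pkl','rb'))
a=at(s,322,190,.125);b=at(s,320,275,.125);d=a-b;m=(at(s,322,178,.125)+at(s,320.,285,.12))/2
print(a,b,m,np.degrees(np.arctan2(d[1],d[0])),at(s,321,222,.07),at(s,342,53,.066))
to([m[0],m[1],.125],98.3)
E
```

```text
[ 0.44607526 -0.17910393  0.125     ] [ 0.45546503 -0.24857983  0.125     ] [ 0.45093772 -0.2147373   0.1225    ] 97.69697387677655 [ 0.4518986  -0.21524295  0.07      ] [ 0.44673763 -0.06623225  0.066     ]
t 2.58 pos [ 0.4463 -0.2187  0.2574] open 1.0
shift cm [ 0.32  0.54 13.24] turn [-0.09  0.03  0.42]
```

{"fn": "step_arm", "kwargs": {"steps": [[[0.1,0.2,3.5],[0,0,0.4]],[[0.2,0.3,3.5],[0,0,0]],[[0,0,3.2],[0,0,0]],[[0,0,2],[0,0,0]],[[0,0,1],[0,0,0]],[[0,0,0],[0,0,0]]]}}

```text
clock: 3.32
tool_pos: [0.4512, -0.2144, 0.1254]
eef_rot: [0.654, 0.757, -0.0, -0.0]
contact_force: [0.5, 0.6, -0.1]
opening: 0.999
finger_force: 0.0
```

{"fn": "step_arm", "kwargs": {"steps": [[[0,0,0],[0,0,0]],[[0,0,0],[0,0,0]],[[0,0,0],[0,0,0]],[[0,0,0],[0,0,0]],[[0,0,0],[0,0,0]],[[0,0,0],[0,0,0]]], "claw": -1, "grip_force": 35}}

```text
clock: 4.08
tool_pos: [0.4518, -0.2136, 0.1257]
eef_rot: [0.653, 0.757, -0.0, 0.0]
contact_force: [0.0, -0.8, -0.4]
opening: 0.345
finger_force: 0.0
```

{"fn": "step_arm", "kwargs": {"steps": [[[0,0,-1.5],[0,0,0]],[[0,0,-3],[0,0,0]],[[0,0,-3],[0,0,0]],[[0,0,-3],[0,0,0]],[[0,0,-1],[0,0,0]]]}}

```text
clock: 4.7
tool_pos: [0.4524, -0.2139, 0.2421]
eef_rot: [0.653, 0.757, 0.0, 0.001]
contact_force: [0.1, -0.0, 0.1]
opening: 0.007
finger_force: 0.0
```

```bash
python3 - <<'E'
from h import *
# hook C approach: hook centre .645,-.1326 ; stage 7 cm ahead of it
a=np.radians(4.7);h=np.array([.645,-.1326]);p=h-.10*np.array([np.cos(a),np.sin(a)])
print(p);to([*p,.24],94.7)
E
```

```text
[ 0.54533626 -0.14079385]
t 4.7 pos [ 0.4524 -0.2139  0.2421] open 0.007
shift cm [ 5.87 10.26  0.22] turn [0.14 0.07 3.72]
```

The fingers close slowly, about 1.3 s, so I lifted too early. I'll reopen and check the pail.

{"fn": "step_arm", "kwargs": {"steps": [[[0,0,0],[0,0,0]],[[0,0,0],[0,0,0]],[[0,0,0],[0,0,0]],[[0,0,0],[0,0,0]],[[0,0,0],[0,0,0]],[[0,0,0],[0,0,0]],[[0,0,0],[0,0,0]],[[0,0,0],[0,0,0]],[[0,0,0],[0,0,0]],[[0,0,0],[0,0,0]]], "claw": 0.3}}

```text
clock: 5.95
tool_pos: [0.4518, -0.2137, 0.2407]
eef_rot: [0.653, 0.757, -0.0, 0.0]
contact_force: [-0.6, 0.6, -0.1]
opening: 0.652
finger_force: 0.0
```

```bash
python3 - <<'E'
from h import *
s=snap('wrist','w2')
g=cv2.cvtColor(s['img'],cv2.COLOR_RGB2GRAY)
cv2.imwrite('pics/w2c.png',cv2.resize(s['img'][130:330,220:420,::-1],None,fx=2,fy=2))
print(proj(s,[.4515,-.1800,.125]),proj(s,[.4555,-.2486,.125]))
to([.451,-.2145,.125],98)
E
```

```text
[321.09709449 199.76451133] [312.99502686 286.9385952 ]
t 6.0 pos [ 0.4518 -0.2137  0.2407] open 0.65
shift cm [-0.07 -0.09 11.57] turn [0.   0.01 0.44]
```

View pics/w2c.png

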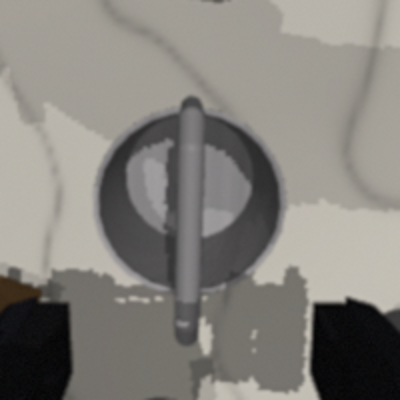

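The pail still stands in place, with its bar from (315,182) to (313,300). I'll descend again and give the fingers time to close.

{"fn": "step_arm", "kwargs": {"steps": [[[0,0,3.5],[0,0,0]],[[0,0,3.5],[0,0,0]],[[0,0,2.6],[0,0,0]],[[0,0,1.5],[0,0,0]],[[0,0,0.5],[0,0,0]],[[0,0,0],[0,0,0]]]}}

```text
clock: 6.75
tool_pos: [0.4519, -0.2136, 0.1248]
eef_rot: [0.653, 0.757, 0.0, 0.0]
contact_force: [0.4, 0.4, 0.1]
opening: 0.649
finger_force: 0.0
```

{"fn": "step_arm", "kwargs": {"steps": [[[0,0,0],[0,0,0]],[[0,0,0],[0,0,0]],[[0,0,0],[0,0,0]],[[0,0,0],[0,0,0]],[[0,0,0],[0,0,0]],[[0,0,0],[0,0,0]],[[0,0,0],[0,0,0]],[[0,0,0],[0,0,0]],[[0,0,0],[0,0,0]],[[0,0,0],[0,0,0]]], "claw": -1, "grip_force": 35}}

```text
clock: 8.0
tool_pos: [0.4517, -0.2138, 0.1248]
eef_rot: [0.653, 0.757, -0.0, 0.0]
contact_force: [-1.2, -0.9, 2.1]
opening: 0.089
finger_force: 34.2
```

{"fn": "step_arm", "kwargs": {"steps": [[[0,0,-1.5],[0,0,0]],[[0,0,-3],[0,0,0]],[[0,0,-3],[0,0,0]],[[0,0,-3],[0,0,0]],[[0,0,-1],[0,0,0]],[[0,0,0],[0,0,0]]]}}

```text
clock: 8.75
tool_pos: [0.4517, -0.2136, 0.2395]
eef_rot: [0.653, 0.757, 0.0, 0.0]
contact_force: [1.1, 0.9, -2.6]
opening: 0.094
finger_force: 34.6
```

```bash
python3 - <<'E'
from h import *
a=np.radians(4.7);h=np.array([.645,-.1326]);p=h-.10*np.array([np.cos(a),np.sin(a)])
to([*p,.24],94.7)
E
```

```text
t 8.75 pos [ 0.4517 -0.2136  0.2395] open 0.094
shift cm [ 5.83 10.33 -0.05] turn [0.01 0.01 3.74]
```

{"fn": "step_arm", "kwargs": {"steps": [[[1,1.5,0],[0,0,1.2]],[[1.6,2.8,0],[0,0,1.2]],[[1.6,3,0],[0,0,1.3]],[[1.2,2.2,0],[0,0,0]],[[0.5,0.8,0],[0,0,0]],[[0,0,0],[0,0,0]]]}}

```text
clock: 9.5
tool_pos: [0.5468, -0.1435, 0.2386]
eef_rot: [0.677, 0.736, -0.001, -0.001]
contact_force: [0.4, -0.3, -1.9]
opening: 0.093
finger_force: 34.6
```

```bash
python3 - <<'E'
from h import *
import pickle
s=snap('wrist','w3');pickle.dump(s,open('w3.pkl','wb'))
to([.645,-.1326,.24],94.7)
E
```

```text
t 9.55 pos [ 0.5463 -0.1443  0.2388] open 0.096
shift cm [ 0.36  9.93 -0.15] turn [-0.15  0.02  0.02]
```

View pics/w3.png

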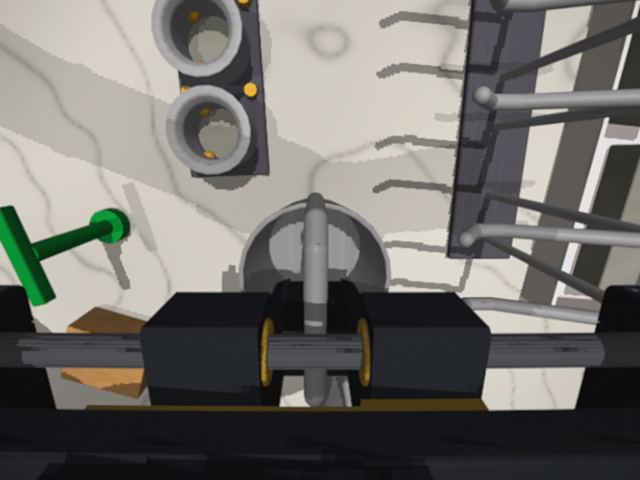

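The wrist picture shows the held pail bar at (316,200–400) and the hook tips at (483,96), (468,238) and about (468,303).

```bash
python3 - <<'E'
from h import *
import pickle
s=pickle.load(open('w3.pkl','rb'))
for p in((483,96),(468,238),(468,303)): print(at(s,*p,.202).round(4))
for p in ([.615,-.0437,.202],[.622,-.1111,.202],[.6243,-.1577,.202]): print(proj(s,p))
d=at(s,316,215,.239)-at(s,316,330,.239); print(np.degrees(np.arctan2(d[1],d[0])))
E
```

```text
[ 0.6161 -0.0455  0.202 ]
[ 0.6225 -0.1123  0.202 ]
[ 0.6299 -0.1478  0.202 ]
[481.41329195  91.65374459]
[467.46802106 235.68306217]
[454.24880036 318.76475597]
94.75750322400232
```

{"fn": "step_arm", "kwargs": {"steps": [[[0.1,1,0],[0,0,0]],[[0.1,2.2,0],[0,0,0]],[[0.1,2.4,0],[0,0,0]],[[0,2.3,0],[0,0,0]],[[0,1.3,0],[0,0,0]],[[0,0.7,0],[0,0,0]],[[0,0,0],[0,0,0]],[[0,0,1.5],[0,0,0]],[[0,0,1.5],[0,0,0]],[[0,0,1],[0,0,0]],[[0,0,0],[0,0,0]],[[0,0,0],[0,0,0]]]}}

```text
clock: 11.05
tool_pos: [0.6462, -0.1325, 0.2]
eef_rot: [0.677, 0.736, 0.0, 0.0]
contact_force: [-0.5, 0.0, -1.7]
opening: 0.09
finger_force: 34.7
```

```bash
python3 - <<'E'
from h import *
to([.645,-.1335,.1895],94.7)
E
```

```text
t 11.05 pos [ 0.6462 -0.1325  0.2   ] open 0.09
shift cm [-0.09 -0.13  1.05] turn [0.04 0.   0.04]
```

{"fn": "step_arm", "kwargs": {"steps": [[[-0.1,-0.1,0.4],[0,0,0]],[[0,0,0.3],[0,0,0]],[[0,0,0.3],[0,0,0]],[[0,0,0.1],[0,0,0]],[[0,0,0],[0,0,0]],[[0,0,0],[0,0,0]]]}}

```text
clock: 11.8
tool_pos: [0.6451, -0.1335, 0.1888]
eef_rot: [0.677, 0.736, 0.0, 0.0]
contact_force: [-0.7, 1.3, -2.2]
opening: 0.087
finger_force: 34.7
```

{"fn": "step_arm", "kwargs": {"steps": [[[0,0,0],[0,0,0]],[[0,0,0],[0,0,0]],[[0,0,0],[0,0,0]],[[0,0,0],[0,0,0]],[[0,0,0],[0,0,0]],[[0,0,0],[0,0,0]]], "claw": -0.2}}

```text
clock: 12.55
tool_pos: [0.645, -0.1336, 0.1887]
eef_rot: [0.677, 0.736, -0.0, 0.0]
contact_force: [0.5, -1.0, -0.3]
opening: 0.404
finger_force: 0.0
```

{"fn": "step_arm", "kwargs": {"steps": [[[0,0,-2],[0,0,0]],[[0,0,-3],[0,0,0]],[[0,0,-3],[0,0,0]],[[0,0,-2],[0,0,0]],[[0,-2,0],[0,0,0]],[[0,-2,0],[0,0,0]],[[0,0,0],[0,0,0]]]}}

```text
clock: 13.42
tool_pos: [0.6042, -0.1374, 0.289]
eef_rot: [0.677, 0.736, -0.001, 0.0]
contact_force: [0.1, 0.1, 0.2]
opening: 0.399
finger_force: 0.0
```

```bash
python3 - <<'E'
from h import *
import pickle
s=snap('wrist','w4');pickle.dump(s,open('w4.pkl','wb'))
to([.597,-.311,.26],105.6)
E
```

```text
t 13.47 pos [ 0.6053 -0.1371  0.289 ] open 0.402
shift cm [-17.26  -2.26   2.9 ] turn [  0.03   0.02 -10.88]
```

View pics/w4.png

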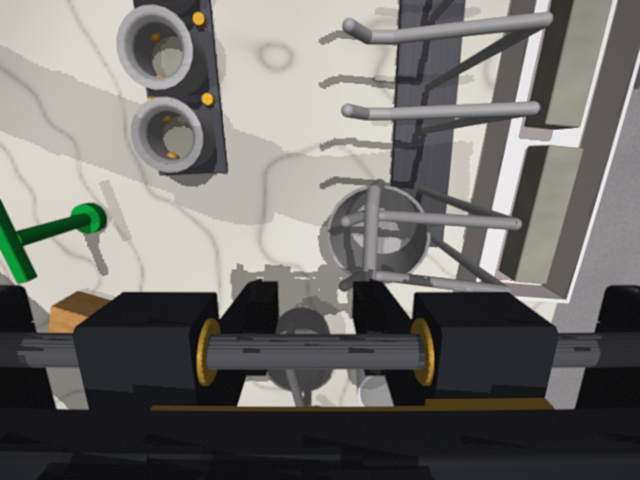

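Pail 2 hangs across both prongs of the hook (bar at x≈372, prongs at y≈218 and 283). Next is the other pail.

{"fn": "step_arm", "kwargs": {"steps": [[[-2,-0.3,0],[0,0,0]],[[-4,-0.5,0],[0,0,0]],[[-4,-0.5,1],[0,0,0]],[[-4,-0.5,1],[0,0,0]],[[-3.2,-0.5,0.9],[0,0,0]],[[0,0,0],[0,0,-5.4]],[[0,0,0],[0,0,-5.4]],[[0,0,0],[0,0,0]]], "claw": 0.5}}

```text
clock: 14.48
tool_pos: [0.5964, -0.3119, 0.2592]
eef_rot: [0.606, 0.795, -0.0, 0.0]
contact_force: [0.3, 1.0, -0.2]
opening: 0.748
finger_force: 0.0
```

```bash
python3 - <<'E'
from h import *
import pickle
s=snap('wrist','w5');pickle.dump(s,open('w5.pkl','wb'))
cv2.imwrite('pics/w5c.png',cv2.resize(s['img'][120:340,180:460,::-1],None,fx=2.5,fy=2.5))
to([.597,-.311,.26],105.6)
E
```

```text
t 14.53 pos [ 0.5964 -0.3115  0.2593] open 0.745
shift cm [ 0.04  0.07 -0.07] turn [-0.01  0.01 -0.24]
```

View pics/w5c.png

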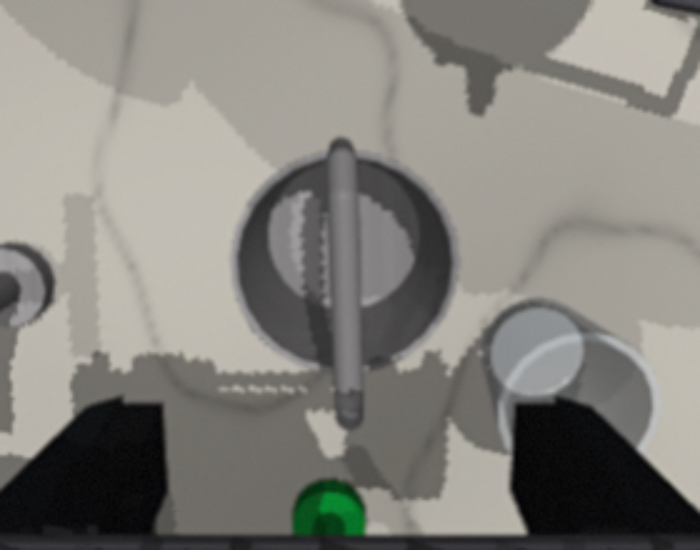

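The crop shows the bar from full-image (316,178) to (320,288). The green tamper's foot is at about (311,325), near but off to -y, so I'll check its clearance.

```bash
python3 - <<'E'
from h import *
import pickle
s=pickle.load(open('w5.pkl','rb'));t=pickle.load(open('s0.pkl','rb'))['top']
a=at(s,316.8,190,.125);b=at(s,319.6,275,.125);d=a-b;m=(at(s,316.4,178,.1225)+at(s,320,288,.1225))/2
y=np.degrees(np.arctan2(d[1],d[0]));print(m,y)
print('green bar',at(t,463,201,.13),at(t,488,177,.13),'foot',at(t,463,199,.01))
to([m[0],m[1],.125],y)
E
```

```text
[ 0.59874023 -0.30996058  0.1225    ] 107.29412748166514
green bar [ 0.59179923 -0.41247112  0.13      ] [ 0.65410725 -0.48322786  0.13      ] foot [ 0.62752992 -0.45458142  0.01      ]
t 14.53 pos [ 0.5964 -0.3115  0.2593] open 0.745
shift cm [ 0.09  0.27 13.43] turn [-0.01  0.01 -1.93]
```

Green is at least 10 cm away, so it's clear.

{"fn": "step_arm", "kwargs": {"steps": [[[0.1,0.2,3],[0,0,-1.5]],[[0,0.1,4],[0,0,0]],[[0,0,3.5],[0,0,0]],[[0,0,2.2],[0,0,0]],[[0,0,0.7],[0,0,0]],[[0,0,0],[0,0,0]]]}}

```text
clock: 15.28
tool_pos: [0.5993, -0.3087, 0.1259]
eef_rot: [0.595, 0.804, -0.0, 0.0]
contact_force: [-0.3, -0.3, -0.6]
opening: 0.752
finger_force: 0.0
```

{"fn": "step_arm", "kwargs": {"steps": [[[0,0,0],[0,0,0]],[[0,0,0],[0,0,0]],[[0,0,0],[0,0,0]],[[0,0,0],[0,0,0]],[[0,0,0],[0,0,0]],[[0,0,0],[0,0,0]],[[0,0,0],[0,0,0]],[[0,0,0],[0,0,0]],[[0,0,0],[0,0,0]],[[0,0,0],[0,0,0]],[[0,0,0],[0,0,0]]], "claw": -1, "grip_force": 35}}

```text
clock: 16.65
tool_pos: [0.599, -0.3085, 0.1258]
eef_rot: [0.595, 0.804, -0.0, 0.0]
contact_force: [-1.2, 0.0, 2.4]
opening: 0.093
finger_force: 34.2
```

{"fn": "step_arm", "kwargs": {"steps": [[[0,0,-1.5],[0,0,0]],[[0,0,-3],[0,0,0]],[[0,0,-3],[0,0,0]],[[0,0,-3],[0,0,0]],[[0,0,-1],[0,0,0]],[[0,0,0],[0,0,0]]]}}

```text
clock: 17.4
tool_pos: [0.5993, -0.3083, 0.2411]
eef_rot: [0.594, 0.804, 0.0, 0.0]
contact_force: [0.3, -0.0, -2.4]
opening: 0.096
finger_force: 34.7
```

```bash
python3 - <<'E'
from h import *
import pickle
s=pickle.load(open('w4.pkl','rb'))
for p in((352,23),(348,108),(348,218)): print(at(s,*p,.202).round(4))
a=np.radians(4.7);h=np.array([.6345,-.0190]);p=h-.10*np.array([np.cos(a),np.sin(a)])
to([*p,.24],94.7)
to([.50,-.25,.24],94.7)
E
```

```text
[0.6142 0.002  0.202 ]
[ 0.6167 -0.0435  0.202 ]
[ 0.6238 -0.1104  0.202 ]
t 17.4 pos [ 0.5993 -0.3083  0.2411] open 0.096
shift cm [28.77  2.08  0.09] turn [ 0.05  0.03 12.35]
t 17.4 pos [ 0.5993 -0.3083  0.2411] open 0.096
shift cm [ 8.49 -7.78  0.1 ] turn [ 0.05  0.03 12.35]
```

{"fn": "step_arm", "kwargs": {"steps": [[[1.5,-1.3,0],[0,0,0]],[[2.5,-2.3,0],[0,0,0]],[[2.5,-2.3,0],[0,0,0]],[[2,-1.9,0],[0,0,0]],[[0,0,0],[0,0,6]],[[0,0,0],[0,0,6.4]],[[2,0.5,0],[0,0,0]],[[4,1,0],[0,0,0]],[[4,1,0],[0,0,0]],[[4,1,0],[0,0,0]],[[4,1,0],[0,0,0]],[[3,0.5,0],[0,0,0]]]}}

```text
clock: 18.9
tool_pos: [0.532, -0.0344, 0.2396]
eef_rot: [0.677, 0.736, -0.0, -0.001]
contact_force: [-0.3, 0.2, -2.8]
opening: 0.093
finger_force: 34.7
```

```bash
python3 - <<'E'
from h import *
to([.636,-.019,.24],94.7)
E
```

```text
t 18.9 pos [ 0.532  -0.0344  0.2396] open 0.093
shift cm [ 0.67 10.49 -0.06] turn [-0.1  -0.07  0.05]
```

{"fn": "step_arm", "kwargs": {"steps": [[[0.2,1,0],[0,0,0]],[[0.3,2.2,0],[0,0,0]],[[0.2,2.5,0],[0,0,0]],[[0,2.5,0],[0,0,0]],[[0,1.5,0],[0,0,0]],[[0,0.8,0],[0,0,0]],[[0,0,0],[0,0,0]],[[0,0,1.5],[0,0,0]],[[0,0,1.5],[0,0,0]],[[0,0,1],[0,0,0]],[[0,0,0],[0,0,0]],[[0,0,0],[0,0,0]]]}}

```text
clock: 20.4
tool_pos: [0.637, -0.0211, 0.2012]
eef_rot: [0.678, 0.735, 0.0, 0.0]
contact_force: [-0.0, 0.5, -1.7]
opening: 0.094
finger_force: 34.8
```

{"fn": "step_arm", "kwargs": {"steps": [[[0,0,0.4],[0,0,0]],[[0,0,0.3],[0,0,0]],[[0,0,0.2],[0,0,0]],[[0,0,0.1],[0,0,0]],[[0,0,0],[0,0,0]],[[0,0,0],[0,0,0]]]}}

```text
clock: 21.15
tool_pos: [0.6366, -0.0211, 0.1908]
eef_rot: [0.678, 0.735, 0.0, 0.0]
contact_force: [0.6, -0.1, -3.3]
opening: 0.091
finger_force: 34.8
```

{"fn": "step_arm", "kwargs": {"steps": [[[0,0,0.1],[0,0,0]],[[0,0,0],[0,0,0]]]}}

```text
clock: 21.4
tool_pos: [0.6365, -0.0212, 0.1897]
eef_rot: [0.678, 0.735, -0.0, 0.0]
contact_force: [-0.7, 0.5, -1.8]
opening: 0.092
finger_force: 34.8
```

{"fn": "step_arm", "kwargs": {"steps": [[[0,0,0],[0,0,0]],[[0,0,0],[0,0,0]],[[0,0,0],[0,0,0]],[[0,0,0],[0,0,0]],[[0,0,0],[0,0,0]],[[0,0,0],[0,0,0]]], "claw": -0.2}}

```text
clock: 22.15
tool_pos: [0.6365, -0.0212, 0.1897]
eef_rot: [0.678, 0.735, -0.0, 0.0]
contact_force: [0.3, 0.1, 1.0]
opening: 0.398
finger_force: 0.0
```

{"fn": "step_arm", "kwargs": {"steps": [[[0,0,-2],[0,0,0]],[[0,0,-3],[0,0,0]],[[0,0,-3],[0,0,0]],[[0,0,-2],[0,0,0]],[[0,-2,0],[0,0,0]],[[0,-4,0],[0,0,0]],[[0,-2,0],[0,0,0]],[[0,0,0],[0,0,0]]]}}

```text
clock: 23.15
tool_pos: [0.5558, -0.028, 0.29]
eef_rot: [0.678, 0.735, -0.0, 0.0]
contact_force: [0.5, 0.3, 0.1]
opening: 0.398
finger_force: 0.0
```

```bash
python3 - <<'E'
from h import *
import pickle
s=snap('wrist');a=s['img'][:400,200:,::-1];t=snap('top');pickle.dump(t,open('t6.pkl','wb'))
b=cv2.resize(t['img'][145:300,175:375,::-1],(516,400),interpolation=cv2.INTER_CUBIC)
im=np.hstack([a,b]);im=cv2.resize(im,None,fx=.83,fy=.83);cv2.imwrite('pics/m6.png',im);print(im.shape)
to([.466,.2132,.2],96)
E
```

```text
(332, 793, 3)
t 23.25 pos [ 0.5578 -0.0276  0.29  ] open 0.401
shift cm [24.74 -7.22  8.99] turn [ 0.09 -0.   -1.37]
```

View pics/m6.png

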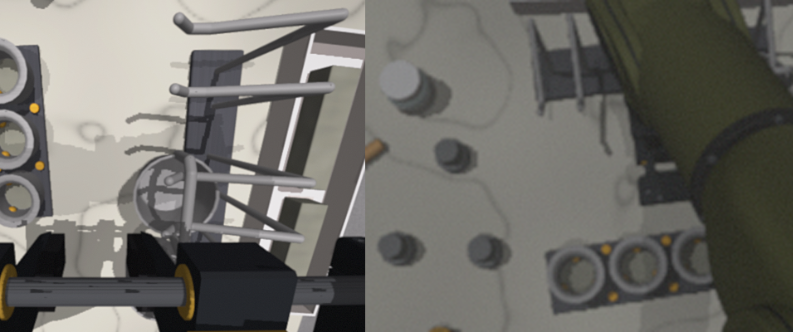

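Pail 1 hangs across both prongs, and the lids have not moved. Next, the lids.

{"fn": "step_arm", "kwargs": {"steps": [[[1.7,-0.7,1],[0,0,-1.4]],[[4,-1,1],[0,0,0]],[[4,-1,1],[0,0,0]],[[4,-1.2,1],[0,0,0]],[[4,-1.3,2],[0,0,0]],[[4,-1,2],[0,0,0]],[[3,-1,1],[0,0,0]],[[0,0,0],[0,0,0]],[[0,0,0],[0,0,0]]], "claw": 0.5}}

```text
clock: 24.38
tool_pos: [0.4608, 0.2101, 0.1997]
eef_rot: [0.669, 0.743, 0.0, 0.001]
contact_force: [-1.3, -0.6, -0.4]
opening: 0.747
finger_force: 0.0
```

```bash
python3 - <<'E'
from h import *
import pickle
s=snap('wrist','w7');pickle.dump(s,open('w7.pkl','wb'))
to([.466,.2132,.053],96)
for p in ([.466,.2132,.052],[.4699,.3299,.052],[.5956,.2572,.052]):print(proj(s,p))
E
```

```text
t 24.43 pos [0.4609 0.2096 0.1998] open 0.75
shift cm [ 0.32  0.53 14.68] turn [ 0.05  0.04 -0.08]
[321.12955415 230.82482715]
[342.76216754  82.48790983]
[482.38913361 195.08702287]
```

View pics/w7.png

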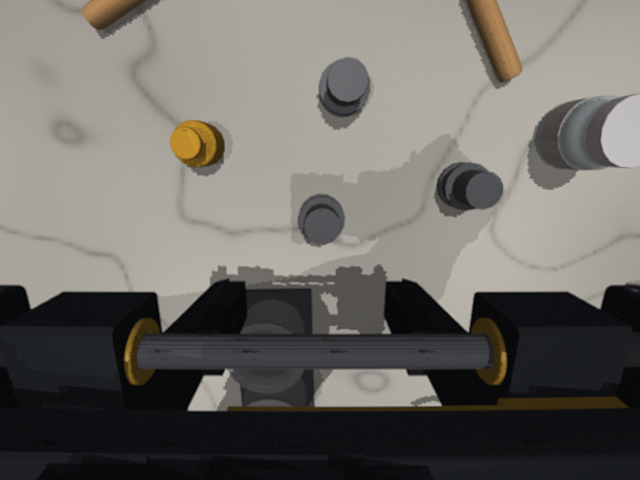

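Knob tops in this picture are at (321,225), (347,82) and (481,189), which agrees with the top view to within a few mm.

```bash
python3 - <<'E'
from h import *
import pickle
s=pickle.load(open('w7.pkl','rb'))
for p in ((321,225),(347,82),(481,189)):print(at(s,*p,.052).round(4))
m=at(s,321,225,.052)
to([m[0],m[1],.053],96.5)
E
```

```text
[0.4653 0.2182 0.052 ]
[0.4731 0.3306 0.052 ]
[0.5933 0.262  0.052 ]
t 24.43 pos [0.4609 0.2096 0.1998] open 0.75
shift cm [ 0.83  0.52 14.68] turn [ 0.05  0.04 -0.58]
```

{"fn": "step_arm", "kwargs": {"steps": [[[0.3,0.2,3],[0,0,-0.5]],[[0.4,0.3,4],[0,0,0]],[[0,0,4],[0,0,0]],[[0,0,2.5],[0,0,0]],[[0,0,1.1],[0,0,0]],[[0,0,0],[0,0,0]]]}}

```text
clock: 25.18
tool_pos: [0.4644, 0.2175, 0.0537]
eef_rot: [0.666, 0.746, -0.0, 0.0]
contact_force: [0.6, -0.3, 0.8]
opening: 0.749
finger_force: 0.0
```

{"fn": "step_arm", "kwargs": {"steps": [[[0,0,0],[0,0,0]],[[0,0,0],[0,0,0]],[[0,0,0],[0,0,0]],[[0,0,0],[0,0,0]],[[0,0,0],[0,0,0]],[[0,0,0],[0,0,0]],[[0,0,0],[0,0,0]],[[0,0,0],[0,0,0]]], "claw": -1, "grip_force": 20}}

```text
clock: 26.18
tool_pos: [0.4641, 0.2183, 0.054]
eef_rot: [0.666, 0.746, 0.0, 0.0]
contact_force: [1.2, -0.4, 5.5]
opening: 0.352
finger_force: 20.0
```

{"fn": "step_arm", "kwargs": {"steps": [[[0,0,-2],[0,0,0]],[[0,0,-3],[0,0,0]],[[0,0,-3],[0,0,0]],[[0,0,-2],[0,0,0]],[[0,0,0],[0,0,0]]]}}

```text
clock: 26.8
tool_pos: [0.4643, 0.2184, 0.1545]
eef_rot: [0.666, 0.746, 0.001, 0.0]
contact_force: [0.5, 0.4, -0.5]
opening: 0.354
finger_force: 20.0
```

```bash
python3 - <<'E'
from h import *
s=snap('wrist');cv2.imwrite('pics/w8.png',cv2.resize(s['img'][200:,160:480,::-1],None,fx=2,fy=2))
to([.4276,.0922,.145],96.5)
E
```

```text
t 26.85 pos [0.4638 0.218  0.1536] open 0.355
shift cm [-12.08  -5.02   0.86] turn [ 0.01 -0.    0.03]
```

View pics/w8.png

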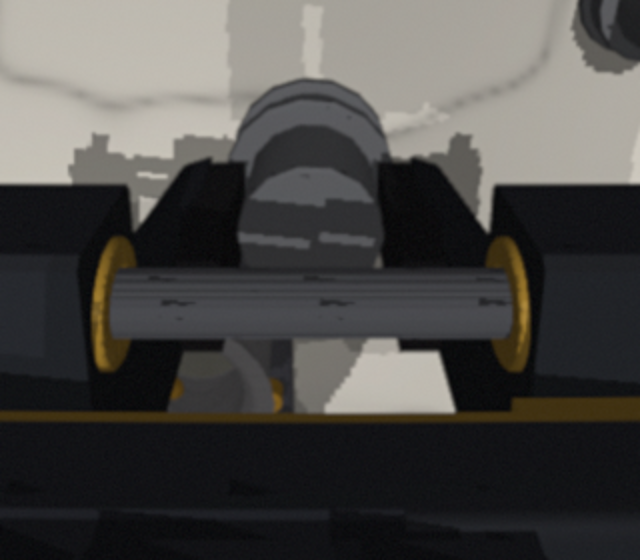

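The lid is gripped straight. I'll get its offset in the hand from the knob's front edge at (315,284), and cross-check the cups from w4.

```bash
python3 - <<'E'
from h import *
import pickle
s=pickle.load(open('w4.pkl','rb'))
print('cups',at(s,155,48,.066).round(4),at(s,168,135,.066).round(4))
s=vision.snapshot('wrist');st=sensors.get_state();M=R.from_quat(st['eef_rot'])
print('edge in tool',M.inv().apply(at(s,315,284,.152)-st['tool_pos']))
to([.4276,.0922,.145],96.5)
E
```

```text
cups [0.4394 0.0132 0.066 ] [ 0.4497 -0.0656  0.066 ]
edge in tool [0.01434561 0.00065347 0.00101067]
t 26.9 pos [0.4634 0.2177 0.153 ] open 0.359
shift cm [-12.06  -4.99   0.81] turn [-0.05  0.04  0.04]
```

{"fn": "step_arm", "kwargs": {"steps": [[[-2,-0.8,0],[0,0,0]],[[-4,-1.7,0],[0,0,0]],[[-4,-1.7,0],[0,0,0]],[[-1.9,-0.7,0.5],[0,0,0]],[[0,0,1],[0,0,0]],[[0,0,0],[0,0,0]]]}}

```text
clock: 27.65
tool_pos: [0.4291, 0.0962, 0.1377]
eef_rot: [0.665, 0.747, 0.0, -0.001]
contact_force: [-0.1, 0.6, -0.6]
opening: 0.357
finger_force: 20.0
```

```bash
python3 - <<'E'
from h import *
s=snap('wrist');cv2.imwrite('pics/w9.png',s['img'][160:420,120:520,::-1])
to([.429,.0937,.090],96.5)
E
```

```text
t 27.7 pos [0.4292 0.0964 0.1381] open 0.355
shift cm [-0.27 -0.05  4.81] turn [ 0.01 -0.08  0.19]
```

{"fn": "step_arm", "kwargs": {"steps": [[[-0.2,0,1],[0,0,0.2]],[[0,0,1],[0,0,0]],[[0,0,0.8],[0,0,0]],[[0,0,0.6],[0,0,0]],[[0,0,0.6],[0,0,0]],[[0,0,0.5],[0,0,0]],[[0,0,0],[0,0,0]]]}}

```text
clock: 28.58
tool_pos: [0.4286, 0.0925, 0.0933]
eef_rot: [0.667, 0.745, -0.0, -0.0]
contact_force: [-2.1, 1.3, -0.7]
opening: 0.36
finger_force: 20.1
```

{"fn": "step_arm", "kwargs": {"steps": [[[0,0,0.2],[0,0,0]],[[0,0,0.1],[0,0,0]],[[0,0,0],[0,0,0]]]}}

```text
clock: 28.95
tool_pos: [0.4287, 0.0925, 0.0907]
eef_rot: [0.667, 0.745, 0.0, -0.0]
contact_force: [-1.2, 2.6, -0.7]
opening: 0.356
finger_force: 20.1
```

{"fn": "step_arm", "kwargs": {"steps": [[[0,0,0],[0,0,0]],[[0,0,0],[0,0,0]],[[0,0,0],[0,0,0]],[[0,0,0],[0,0,0]],[[0,0,-1],[0,0,0]],[[0,0,-3],[0,0,0]],[[0,0,-4],[0,0,0]],[[0,0,-3],[0,0,0]],[[0,0,0],[0,0,0]]], "claw": 0.3}}

```text
clock: 30.08
tool_pos: [0.43, 0.0924, 0.2029]
eef_rot: [0.667, 0.745, 0.002, 0.001]
contact_force: [-0.2, -0.6, -0.2]
opening: 0.645
finger_force: 0.0
```

```bash
python3 - <<'E'
from h import *
import pickle
s=snap('wrist');pickle.dump(s,open('w10.pkl','wb'))
t=snap('top')
im=np.hstack([s['img'][:420,100:540,::-1],cv2.resize(t['img'][180:310,150:310,::-1],(516,420),interpolation=cv2.INTER_CUBIC)])
im=cv2.resize(im,None,fx=.83,fy=.83);cv2.imwrite('pics/m10.png',im)
to([.472,.3295,.16],96.5)
E
```

```text
t 30.18 pos [0.4288 0.0919 0.2008] open 0.65
shift cm [23.14  6.91  4.07] turn [ 0.02  0.02 -0.19]
```

View pics/m10.png

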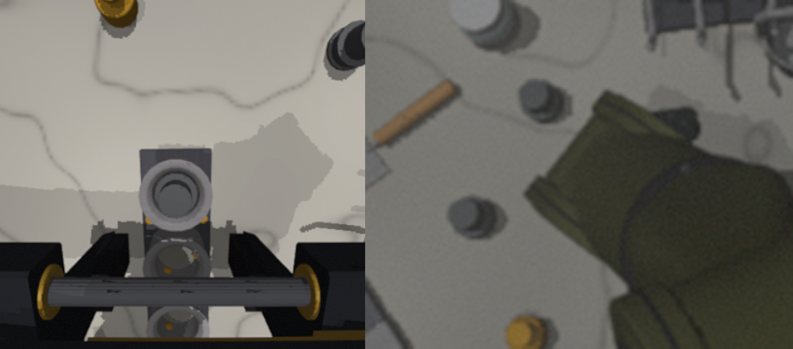

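Lid 1 sits centred in cup 1; the other lids are unmoved. Next lid.

{"fn": "step_arm", "kwargs": {"steps": [[[2.5,0.7,0],[0,0,0]],[[4.5,1.3,0],[0,0,0]],[[5,1.5,0.5],[0,0,0]],[[5,1.5,0.5],[0,0,0]],[[4,1.2,0],[0,0,0]],[[2.1,0.7,0],[0,0,0]],[[0,0,0],[0,0,0]],[[0,0,0],[0,0,0]]]}}

```text
clock: 31.18
tool_pos: [0.4715, 0.3276, 0.1896]
eef_rot: [0.667, 0.745, -0.002, 0.001]
contact_force: [0.3, -0.7, -0.6]
opening: 0.648
finger_force: 0.0
```

```bash
cat >> h.py <<'E'
def knob(s,guess,z):
    """grey knob top near guess: centroid of the most circular edge found by Hough in a patch"""
    u,v=proj(s,[*guess,z]).astype(int);h=45
    u0,v0=u-h,v-h;g=cv2.cvtColor(s['img'][v0:v+h,u0:u+h],cv2.COLOR_RGB2GRAY)
    g=cv2.resize(g,None,fx=4,fy=4,interpolation=cv2.INTER_CUBIC)
    d=np.linalg.norm(np.array(guess+[z])-s['position']);rr=.016*s['fx']/d*4
    c=cv2.HoughCircles(cv2.GaussianBlur(g,(7,7),0),cv2.HOUGH_GRADIENT,1,20,param1=60,param2=12,minRadius=int(rr*.9),maxRadius=int(rr*1.12))
    out=[(u0+a/4-.375,v0+b/4-.375,k/4) for a,b,k in c[0][:4]] if c is not None else []
    return (u,v,rr/4),out
E
python3 - <<'E'
from h import *
import pickle
s=snap('wrist');pickle.dump(s,open('w11.pkl','wb'))
g,o=knob(s,[.473,.330],.052);print(g)
for c in o: print(np.round(c,1),at(s,c[0],c[1],.052).round(4))
cv2.imwrite('pics/w11.png',cv2.resize(s['img'][150:310,220:420,::-1],None,fx=3,fy=3))
to([.473,.330,.053],96.5)
E
```

```text
(np.int64(317), np.int64(233), np.float64(19.557198788342838))
[318.  229.5  18.5] [0.4732 0.3335 0.052 ]
[318.2 216.8  21. ] [0.4723 0.344  0.052 ]
[322.5 223.5  19. ] [0.4763 0.3388 0.052 ]
t 31.23 pos [0.4717 0.3274 0.1899] open 0.648
shift cm [ 0.29  0.18 13.69] turn [-0.09  0.16 -0.23]
```

View pics/w11.png

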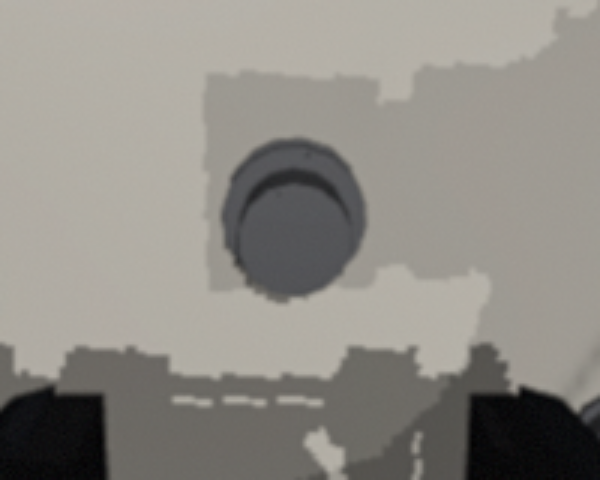

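The knob top is at (318,230), which gives (.473,.332).

{"fn": "step_arm", "kwargs": {"steps": [[[0.2,0.1,3],[0,0,-0.2]],[[0.2,0.1,4],[0,0,0]],[[0,0,3.5],[0,0,0]],[[0,0,2],[0,0,0]],[[0,0,1.1],[0,0,0]],[[0,0,0],[0,0,0]]]}}

```text
clock: 31.98
tool_pos: [0.4734, 0.3328, 0.0544]
eef_rot: [0.666, 0.746, -0.001, 0.0]
contact_force: [0.2, -0.6, 0.3]
opening: 0.645
finger_force: 0.0
```

{"fn": "step_arm", "kwargs": {"steps": [[[0,0,0],[0,0,0]],[[0,0,0],[0,0,0]],[[0,0,0],[0,0,0]],[[0,0,0],[0,0,0]],[[0,0,0],[0,0,0]],[[0,0,0],[0,0,0]],[[0,0,0],[0,0,0]]], "claw": -1}}

```text
clock: 32.85
tool_pos: [0.4737, 0.3339, 0.0553]
eef_rot: [0.666, 0.746, 0.0, 0.0]
contact_force: [-0.8, -0.9, 4.7]
opening: 0.354
finger_force: 20.0
```

{"fn": "step_arm", "kwargs": {"steps": [[[0,0,-2],[0,0,0]],[[0,0,-3],[0,0,0]],[[0,0,-3],[0,0,0]],[[0,0,-2],[0,0,0]],[[0,0,0],[0,0,0]]]}}

```text
clock: 33.48
tool_pos: [0.4741, 0.3342, 0.1557]
eef_rot: [0.666, 0.746, 0.001, 0.0]
contact_force: [0.2, 0.1, -0.7]
opening: 0.356
finger_force: 20.0
```

```bash
python3 - <<'E'
from h import *
s=snap('wrist');st=sensors.get_state();M=R.from_quat(st['eef_rot'])
# knob front edge: brightness profile along tool x line above the jaws' middle
g=cv2.cvtColor(s['img'],cv2.COLOR_RGB2GRAY)
for v in range(262,310,2): print(v,g[v,312:319].mean().round(),M.inv().apply(at(s,315,v,st['tool_pos'][2]-.001)-st['tool_pos'])[0].round(4),end=' | ')
to([.4382,.0128,.14],96.5)
E
```

```text
262 47.0 0.0241 | 264 48.0 0.0233 | 266 49.0 0.0224 | 268 49.0 0.0215 | 270 49.0 0.0207 | 272 49.0 0.0198 | 274 49.0 0.0189 | 276 49.0 0.0181 | 278 49.0 0.0172 | 280 50.0 0.0163 | 282 93.0 0.0154 | 284 83.0 0.0145 | 286 88.0 0.0136 | 288 89.0 0.0127 | 290 89.0 0.0118 | 292 89.0 0.0109 | 294 89.0 0.01 | 296 89.0 0.0091 | 298 84.0 0.0082 | 300 69.0 0.0073 | 302 62.0 0.0064 | 304 49.0 0.0054 | 306 48.0 0.0045 | 308 48.0 0.0036 | t 33.52 pos [0.4736 0.3336 0.1546] open 0.355
shift cm [-31.47  -7.17   1.46] turn [ 0.03 -0.    0.03]
```

{"fn": "step_arm", "kwargs": {"steps": [[[-3,-0.7,0],[0,0,0]],[[-5,-1.1,0],[0,0,0]],[[-5,-1.2,0],[0,0,0]],[[-5,-1.2,0],[0,0,0]],[[-5,-1.2,0],[0,0,0]],[[-5,-1.1,0],[0,0,0]],[[-3.2,-0.7,0],[0,0,0]],[[-0.2,0,0],[0,0,0]],[[0,0,1],[0,0,0]],[[0,0,0.5],[0,0,0]],[[0,0,0],[0,0,0]]]}}

```text
clock: 34.9
tool_pos: [0.4375, 0.0147, 0.1391]
eef_rot: [0.665, 0.747, -0.0, -0.0]
contact_force: [-0.5, 0.5, -1.0]
opening: 0.354
finger_force: 20.0
```

```bash
python3 - <<'E'
from h import *
to([.4382,.0128,.091],96.5)
E
```

```text
t 34.9 pos [0.4375 0.0147 0.1391] open 0.354
shift cm [-0.2   0.05  4.8 ] turn [-0.06 -0.02  0.18]
```

{"fn": "step_arm", "kwargs": {"steps": [[[-0.2,0.1,1],[0,0,0.2]],[[0,0,1],[0,0,0]],[[0,0,0.8],[0,0,0]],[[0,0,0.6],[0,0,0]],[[0,0,0.6],[0,0,0]],[[0,0,0.4],[0,0,0]],[[0,0,0.2],[0,0,0]],[[0,0,0.2],[0,0,0]],[[0,0,0],[0,0,0]]]}}

```text
clock: 36.02
tool_pos: [0.4381, 0.0141, 0.0911]
eef_rot: [0.666, 0.746, 0.001, -0.002]
contact_force: [-1.8, 4.8, -0.6]
opening: 0.359
finger_force: 20.0
```

{"fn": "step_arm", "kwargs": {"steps": [[[0,0,0],[0,0,0]],[[0,0,0],[0,0,0]],[[0,0,0],[0,0,0]],[[0,0,0],[0,0,0]],[[0,0,-1],[0,0,0]],[[0,0,-3],[0,0,0]],[[0,0,-4],[0,0,0]],[[0,0,-3],[0,0,0]],[[0,0,0],[0,0,0]]], "claw": 0.3}}

```text
clock: 37.15
tool_pos: [0.4401, 0.0116, 0.2033]
eef_rot: [0.667, 0.745, 0.002, 0.001]
contact_force: [0.2, -0.4, 0.9]
opening: 0.651
finger_force: 0.0
```

```bash
python3 - <<'E'
from h import *
import pickle
s=snap('wrist');pickle.dump(s,open('w12.pkl','wb'))
t=snap('top')
im=np.hstack([s['img'][:420,100:540,::-1],cv2.resize(t['img'][180:310,150:310,::-1],(516,420),interpolation=cv2.INTER_CUBIC)])
im=cv2.resize(im,None,fx=.83,fy=.83);cv2.imwrite('pics/m12.png',im)
to([.5945,.26,.2],96.5)
E
```

```text
t 37.25 pos [0.4388 0.0113 0.2014] open 0.651
shift cm [23.01 18.21  0.13] turn [-0.01  0.03 -0.2 ]
```

View pics/m12.png

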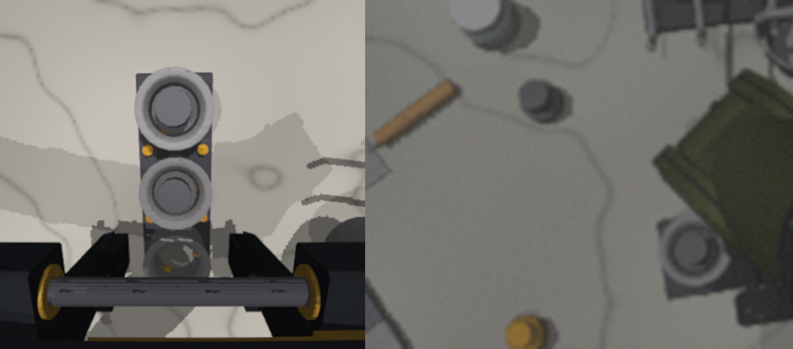

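Lids 1 and 2 sit centred in cups 1 and 2, and lid 3 has not moved. That uses up my picture views, so from here I'll work from image numbers only.

{"fn": "step_arm", "kwargs": {"steps": [[[2.5,2,0],[0,0,0]],[[4,3.2,0],[0,0,0]],[[4,3.2,0],[0,0,0]],[[4,3.2,0],[0,0,0]],[[4,3.2,0],[0,0,0]],[[3,2.3,0.5],[0,0,0]],[[1.4,1.1,0.5],[0,0,0]],[[0,0,0],[0,0,0]],[[0,0,0],[0,0,0]]]}}

```text
clock: 38.38
tool_pos: [0.5938, 0.258, 0.1905]
eef_rot: [0.667, 0.745, -0.002, 0.0]
contact_force: [-0.3, 0.2, 0.5]
opening: 0.648
finger_force: 0.0
```

```bash
python3 - <<'E'
from h import *
import pickle
s=snap('wrist');pickle.dump(s,open('w13.pkl','wb'))
g,o=knob(s,[.5945,.26],.052);print(g)
for c in o: print(np.round(c,1),at(s,c[0],c[1],.052).round(4))
u,v=g[:2];im=cv2.cvtColor(s['img'],cv2.COLOR_RGB2GRAY)
for w in range(v-42,v+32,3): print(w,' '.join('%3d'%x for x in im[w,u-33:u+34:3]))
print(u-33)
to([.5945,.26,.054],96.5)
E
```

```text
(np.int64(316), np.int64(233), np.float64(19.483352253142872))
[318.5 218.5  21.3] [0.595 0.273 0.052]
[318.5 231.8  18.8] [0.5962 0.262  0.052 ]
[319.2 226.   18.4] [0.5963 0.2669 0.052 ]
191 169 170 148 146 144 140 131 134 142 146 148 149 148 150 149 150 149 150 149 150 149 149 149
194 169 168 146 146 143 135 127 139 145 148 148 149 149 149 150 149 149 150 150 149 151 151 150
197 169 168 147 143 138 131 131 142 147 150 146 138 124 143 148 151 150 151 150 151 150 150 150
200 168 168 159 141 131 134 139 147 132  81  75  67  66  71  76 103 148 150 149 149 150 151 150
203 169 169 145 137 125 135 144 107  66  77  83  83  85  82  80  72  76 129 150 151 150 151 150
206 169 168 140 133 132 141 102  68  82  82  83  83  84  82  82  84  81  67 139 151 150 151 150
209 169 166 135 125 137 132  70  82  82  77  60  46  42  51  62  82  81  82  74 149 151 151 151
212 168 163 131 126 142  72  82  83  65  40  40  40  43  41  41  44  74  82  79 121 151 151 153
215 166 161 145 133 142  76  82  65  35  55  74  83  67  81  75  53  38  79  81  88 153 152 152
218 167 159 146 139 128  81  81  40  68  82  81
[... 891 characters left out ...]
3 160 170 156 176 177
248 155 165 172 173 172 174 175 155 109  90  78  76  78  75  87 123 177 177 178 177 178 177 176
251 162 170 172 173 172 175 174 174 174 157 155 156 139 167 177 177 177 177 177 177 178 177 176
254 168 171 173 172 174 174 174 174 175 174 176 177 176 177 176 177 177 177 177 177 177 176 163
257 172 172 172 174 174 174 174 174 175 175 175 176 176 177 176 177 177 177 177 177 178 156 152
260 173 173 173 174 174 173 175 175 176 176 176 176 176 176 177 177 177 178 177 180 166 153 154
263 173 173 173 174 175 174 175 175 176 176 177 176 176 177 178 177 178 178 178 168 154 154 154
283
t 38.42 pos [0.5941 0.2579 0.191 ] open 0.65
shift cm [ 0.23  0.08 13.7 ] turn [-0.08  0.12 -0.2 ]
```

{"fn": "step_arm", "kwargs": {"steps": [[[0.2,0.1,3],[0,0,-0.2]],[[0.2,0.1,4],[0,0,0]],[[0,0,3.5],[0,0,0]],[[0,0,2],[0,0,0]],[[0,0,1.2],[0,0,0]],[[0,0,0],[0,0,0]]]}}

```text
clock: 39.17
tool_pos: [0.5961, 0.2634, 0.0547]
eef_rot: [0.666, 0.746, -0.0, 0.0]
contact_force: [-0.4, 0.6, 1.1]
opening: 0.65
finger_force: 0.0
```

{"fn": "step_arm", "kwargs": {"steps": [[[0,0,0],[0,0,0]],[[0,0,0],[0,0,0]],[[0,0,0],[0,0,0]],[[0,0,0],[0,0,0]],[[0,0,0],[0,0,0]],[[0,0,0],[0,0,0]],[[0,0,0],[0,0,0]]], "claw": -1}}

```text
clock: 40.05
tool_pos: [0.5965, 0.2638, 0.0554]
eef_rot: [0.666, 0.746, 0.0, 0.0]
contact_force: [-1.0, -0.9, 5.1]
opening: 0.355
finger_force: 20.0
```

{"fn": "step_arm", "kwargs": {"steps": [[[0,0,-2],[0,0,0]],[[0,0,-3],[0,0,0]],[[0,0,-3],[0,0,0]],[[0,0,-2],[0,0,0]],[[0,0,-1],[0,0,0]],[[0,0,0],[0,0,0]]]}}

```text
clock: 40.8
tool_pos: [0.5962, 0.2636, 0.165]
eef_rot: [0.666, 0.746, 0.0, 0.0]
contact_force: [-0.3, -0.3, -2.0]
opening: 0.356
finger_force: 20.0
```

```bash
python3 - <<'E'
from h import *
s=snap('wrist');st=sensors.get_state();M=R.from_quat(st['eef_rot'])
g=cv2.cvtColor(s['img'],cv2.COLOR_RGB2GRAY)
for v in range(274,294,2): print(v,g[v,312:319].mean().round(),M.inv().apply(at(s,315,v,st['tool_pos'][2]-.001)-st['tool_pos'])[0].round(4),end=' | ')
to([.4475,-.0662,.16],96.5)
E
```

```text
274 46.0 0.0187 | 276 46.0 0.0179 | 278 46.0 0.017 | 280 46.0 0.0161 | 282 46.0 0.0152 | 284 78.0 0.0143 | 286 87.0 0.0134 | 288 84.0 0.0125 | 290 84.0 0.0117 | 292 84.0 0.0108 | t 40.85 pos [0.5958 0.2633 0.1642] open 0.352
shift cm [-31.04 -18.49   0.45] turn [-0.05  0.04  0.04]
```

{"fn": "step_arm", "kwargs": {"steps": [[[-0.5,-2.5,0],[0,0,0]],[[-1,-4.5,0],[0,0,0]],[[-2,-4.5,0],[0,0,0]],[[-4,-3,0],[0,0,0]],[[-5,-2,0],[0,0,0]],[[-5,-1,0],[0,0,0]],[[-5,-0.5,0],[0,0,0]],[[-4.7,-0.3,0],[0,0,0]],[[-3,-0.2,0],[0,0,0]],[[-0.6,0,0.5],[0,0,0]],[[0,0,1.5],[0,0,0]],[[0,0,0.5],[0,0,0]]]}}

```text
clock: 42.35
tool_pos: [0.4469, -0.062, 0.1387]
eef_rot: [0.665, 0.747, -0.0, -0.001]
contact_force: [-1.0, -0.6, -0.9]
opening: 0.356
finger_force: 20.0
```

```bash
python3 - <<'E'
from h import *
to([.4474,-.065,.091],96.5)
E
```

```text
t 42.35 pos [ 0.4469 -0.062   0.1387] open 0.356
shift cm [-0.31  0.02  4.77] turn [-0.09 -0.07  0.16]
```

{"fn": "step_arm", "kwargs": {"steps": [[[-0.3,0,1],[0,0,0.2]],[[0,0,1],[0,0,0]],[[0,0,0.8],[0,0,0]],[[0,0,0.6],[0,0,0]],[[0,0,0.6],[0,0,0]],[[0,0,0.4],[0,0,0]],[[0,0,0.2],[0,0,0]],[[0,0,0.2],[0,0,0]],[[0,0,0],[0,0,0]]]}}

```text
clock: 43.48
tool_pos: [0.4475, -0.0642, 0.0914]
eef_rot: [0.666, 0.746, 0.001, -0.001]
contact_force: [-1.4, 5.9, 0.1]
opening: 0.358
finger_force: 20.0
```

{"fn": "step_arm", "kwargs": {"steps": [[[0,0,0],[0,0,0]],[[0,0,0],[0,0,0]],[[0,0,0],[0,0,0]],[[0,0,0],[0,0,0]],[[0,0,-1],[0,0,0]],[[0,0,-3],[0,0,0]],[[0,0,-4],[0,0,0]],[[0,0,-4],[0,0,0]],[[0,0,0],[0,0,0]],[[0,0,0],[0,0,0]]], "claw": 0.3}}

```text
clock: 44.72
tool_pos: [0.4472, -0.0669, 0.2112]
eef_rot: [0.667, 0.745, -0.0, -0.0]
contact_force: [-0.8, 0.6, 0.1]
opening: 0.65
finger_force: 0.0
```

```bash
python3 - <<'E'
from h import *
import pickle
s=snap('wrist','w14');pickle.dump(s,open('w14.pkl','wb'))
sc=snap('scene','s14');pickle.dump(sc,open('s14.pkl','wb'))
for n,q in (('1',[.429,.092]),('2',[.4382,.0128]),('3',[.4475,-.0662])):
    g,o=knob(s,q,.088);print(n,np.round(g,1))
    for c in o: print('  ',np.round(c,1),at(s,c[0],c[1],.088).round(4))
to([.4547,-.3747,.24],98.8)
E
```

```text
Traceback (most recent call last):
  File "h.py", line 30, in knob
    u0,v0=u-h,v-h;g=cv2.cvtColor(s['img'][v0:v+h,u0:u+h],cv2.COLOR_RGB2GRAY)
                    ~~~~~~~~~~~~^^^^^^^^^^^^^^^^^^^^^^^^^^^^^^^^^^^^^^^^^^^^
cv2.error: OpenCV(4.12.0) /io/opencv/modules/imgproc/src/color.cpp:199: error: (-215:Assertion failed) !_src.empty() in function 'cvtColor'
```

```bash
sed -i 's/u0,v0=u-h,v-h;/u0,v0=max(u-h,0),max(v-h,0);/' h.py; python3 - <<'E'
from h import *
import pickle
s=pickle.load(open('w14.pkl','rb'))
for n,q in (('2',[.4382,.0128]),('3',[.4475,-.0662])):
    g,o=knob(s,q,.088);print(n,np.round(g,1))
    for c in o: print('  ',np.round(c,1),at(s,c[0],c[1],.088).round(4))
s=pickle.load(open('w12.pkl','rb'))
for n,q in (('1',[.429,.092]),('2',[.4382,.0128])):
    g,o=knob(s,q,.088);print(n,np.round(g,1))
    for c in o: print('  ',np.round(c,1),at(s,c[0],c[1],.088).round(4))
to([.4547,-.3747,.24],98.8)
E
```

```text
2 [314.  132.   21.3]
   [313.  126.8  22.5] [0.4368 0.0169 0.088 ]
   [309.8 134.8  23. ] [0.435  0.0112 0.088 ]
   [316.  136.5  23.6] [0.4396 0.0105 0.088 ]
   [313.  142.5  22.5] [0.4379 0.0062 0.088 ]
3 [315.  240.   20.6]
   [313.5 234.   18.9] [ 0.4456 -0.0613  0.088 ]
   [314.8 226.8  21.5] [ 0.4459 -0.0555  0.088 ]
1 [310.  131.   21.9]
   [309.2 127.2  24.4] [0.4278 0.0944 0.088 ]
   [305.5 130.8  23.2] [0.4255 0.0918 0.088 ]
   [314.5 125.8  20.7] [0.4313 0.0957 0.088 ]
   [315.5 135.8  24.3] [0.4327 0.0893 0.088 ]
2 [311.  242.   21.2]
   [309.5 235.   19.6] [0.4359 0.0181 0.088 ]
t 44.83 pos [ 0.4469 -0.0667  0.2107] open 0.65
shift cm [-30.7   -2.63  -2.93] turn [-0.14 -0.   -2.46]
```

{"fn": "step_arm", "kwargs": {"steps": [[[-2,-0.2,-1],[0,0,-1.2]],[[-4,-0.3,-1],[0,0,-1.2]],[[-5,-0.3,-1],[0,0,0]],[[-5,-0.3,-0.5],[0,0,0]],[[-5,-0.3,0],[0,0,0]],[[-5,-0.3,0],[0,0,0]],[[-3,0,0],[0,0,0]],[[-1.5,0,0],[0,0,0]],[[0,0,0],[0,0,0]],[[0,0,0],[0,0,0]]]}}

```text
clock: 46.08
tool_pos: [0.4759, -0.3685, 0.2466]
eef_rot: [0.65, 0.76, 0.0, -0.001]
contact_force: [0.1, -0.0, 0.3]
opening: 0.651
finger_force: 0.0
```

```bash
python3 - <<'E'
from h import *
import pickle
s=snap('wrist','w15');pickle.dump(s,open('w15.pkl','wb'))
to([.457,-.372,.24],98.8)
for y in (-.412,-.372,-.332): print(proj(s,[.457-(y+.372)*.155,y,.13]).round(1))
print('foot',proj(s,[.457,-.372,.016]).round(1))
g=cv2.cvtColor(s['img'],cv2.COLOR_RGB2GRAY)
for v in range(160,300,6): print(v,' '.join('%3d'%x for x in g[v,276:358:3]))
E
```

```text
t 46.12 pos [ 0.4759 -0.3686  0.2468] open 0.649
shift cm [-0.05 -1.92  0.68] turn [-0.01 -0.05  0.11]
[290.6 293.7]
[289.6 244.4]
[288.5 190.8]
foot [297.4 216.7]
160 158 158 158 158 158 159 158 159 159 158 159 160 159 158 160 160 158 149 152 159 159 160 160 160 161 160 161 160
166 156 157 158 157 158 159 159 158 158 160 159 161 160 159 158 159 157 149 155 160 160 160 161 161 160 160 161 160
172 182 181 157 159 159 159 158 158 160 159 161 159 160 160 160 160 158 152 150 160 162 161 160 161 162 162 160 161
178 182 182 183 166 158 159 159 159 160 160 159 159 159 160 160 159 160 146 149 159 161 161 160 161 161 161 161 162
184 183 182 182 184 184 175 161 159 159 160 160 160 159 160 161 161 161 155 141 153 159 162 161 161 161 162 161 162
190 182 181 182 183 184 183 184 180 169 159 160 160 161 161 161 161 161 160 156 146 151 159 160 162 161 162 162 162
196 144 114 103  89 110 185 184 183 183 185 162 160 160 160 160 159 161 161 160 156 150 149 158 160 161 161 161 161
202 128 131 130 130  94 114 101 103 132 166 159 159 158 160 160 159 161 160 160 160 159 148 146 156 161 160 162 161
208 129 
[... 1147 characters left out ...]
 180
268 177 158 123 131 132 128 100 173 178 178 179 178 178 177 177 178 150 107 108 109 109 109 109 147 179 178 179 179
274 110 107 117 131 131 126 116  90 109 106 106 112 106 107 107 109 108 108 108 108 109 108 108 108 106 107 108 108
280 112 143 110 150 102  92 108  73 140 140 156 117 142 137 144 124 107 108 108 108 108 108 108 108 109 107 106 108
286 110 109  83  90  91  88  87  62 108 109 108 108 108 107 112 108 107 108 108 107 108 109 107 109 107 109 108 107
292 110 109 105  91  94 103 114  79 108 110 108 107 113 179 177 169 148 107 106 109 108 107 105 109 108 108 108 107
298 109 109 111 105 109 108 108 107 109 107 108 107 109 106 156 177 172 106 109 107 106 106 105 171 105 107 108 108
```

```bash
python3 - <<'E'
from h import *
import pickle
s=pickle.load(open('w15.pkl','rb'))
g=cv2.cvtColor(s['img'],cv2.COLOR_RGB2GRAY)
for v in (205,215,225,235,245,255,265,272): print(v,g[v,262:300].tolist())
print(g[186:204,280].tolist(), g[270:292,286].tolist())
E
```

```text
205 [180, 180, 180, 181, 181, 181, 182, 182, 182, 181, 168, 139, 117, 122, 130, 129, 130, 131, 131, 132, 130, 130, 129, 128, 127, 119, 98, 78, 105, 146, 158, 156, 154, 151, 150, 152, 153, 145]
215 [178, 178, 179, 179, 180, 180, 180, 180, 181, 181, 183, 176, 148, 118, 122, 129, 129, 130, 131, 131, 132, 131, 130, 129, 130, 127, 119, 100, 72, 62, 70, 73, 69, 70, 73, 75, 85, 100]
225 [173, 175, 177, 177, 180, 178, 180, 180, 180, 180, 181, 183, 178, 154, 118, 121, 129, 130, 131, 131, 134, 133, 132, 129, 130, 130, 126, 120, 100, 70, 63, 70, 74, 72, 70, 68, 64, 57]
235 [178, 179, 177, 178, 179, 179, 181, 180, 181, 180, 181, 180, 182, 178, 151, 117, 120, 129, 130, 132, 131, 132, 133, 132, 131, 130, 130, 127, 119, 99, 70, 60, 66, 68, 63, 59, 75, 118]
245 [180, 180, 181, 180, 181, 180, 181, 181, 180, 181, 180, 181, 182, 181, 169, 135, 108, 118, 129, 131, 130, 132, 132, 132, 132, 130, 131, 127, 127, 118, 96, 73, 99, 123, 131, 154, 178, 182]
255 [181, 181, 181, 181, 180, 181, 181, 180, 180, 181, 179, 180, 180, 180, 181, 178, 153, 117, 117, 128, 130, 131, 132, 133, 131, 130, 131, 129, 130, 126, 118, 95, 82, 135, 176, 182, 180, 179]
265 [113, 114, 126, 143, 160, 164, 150, 161, 179, 182, 177, 176, 176, 174, 178, 181, 177, 153, 117, 116, 127, 129, 131, 131, 133, 132, 131, 129, 129, 128, 127, 119, 94, 85, 136, 176, 181, 179]
272 [110, 111, 112, 110, 111, 110, 111, 110, 110, 110, 110, 110, 110, 108, 108, 113, 127, 138, 126, 110, 118, 128, 129, 130, 131, 132, 131, 130, 128, 128, 127, 124, 114, 89, 94, 143, 172, 174]
[181, 183, 183, 183, 183, 182, 183, 184, 181, 157, 109, 85, 112, 128, 132, 133, 131, 132] [133, 131, 131, 132, 131, 131, 136, 140, 142, 147, 146, 117, 95, 92, 92, 91, 90, 93, 110, 126, 133, 114]
```

```bash
python3 - <<'E'
from h import *
import pickle
s=pickle.load(open('w15.pkl','rb'))
a=at(s,280.8,205,.13);b=at(s,286.7,265,.13);d=a-b;y=np.degrees(np.arctan2(d[1],d[0]))
e=[at(s,280,197,.13),at(s,288.2,281,.13)];m=(e[0]+e[1])/2;print(m,y,np.linalg.norm(e[0]-e[1]))
to([m[0],m[1],.123],y)
E
```

```text
[ 0.45257776 -0.3695083   0.13      ] 102.89526055940513 0.06585822395153643
t 46.12 pos [ 0.4759 -0.3686  0.2468] open 0.649
shift cm [ 0.26 -2.32 12.38] turn [-0.01 -0.05 -3.99]
```

```bash
python3 - <<'E'
from h import *
import pickle
s=pickle.load(open('w15.pkl','rb'))
e=[at(s,280,197,.13),at(s,289.7,295.5,.13)];m=(e[0]+e[1])/2;print(m,np.linalg.norm(e[0]-e[1]))
to([m[0],m[1],.123],102.5)
E
```

```text
[ 0.45397881 -0.3755146   0.13      ] 0.07819319525316204
t 46.12 pos [ 0.4759 -0.3686  0.2468] open 0.649
shift cm [-0.36 -2.27 12.38] turn [-0.01 -0.05 -3.59]
```

{"fn": "step_arm", "kwargs": {"steps": [[[-0.2,-1.2,0],[0,0,0]],[[-0.2,-1.1,1],[0,0,0]],[[0,0,3],[0,0,-1.8]],[[0,0,3],[0,0,-1.8]],[[0,0,2],[0,0,0]],[[0,0,1.5],[0,0,0]],[[0,0,0.4],[0,0,0]],[[0,0,0],[0,0,0]],[[0,0,0],[0,0,0]]]}}

```text
clock: 47.25
tool_pos: [0.4539, -0.3783, 0.1385]
eef_rot: [0.627, 0.779, 0.0, 0.001]
contact_force: [-0.4, -0.2, -0.7]
opening: 0.651
finger_force: 0.0
```

```bash
python3 - <<'E'
from h import *
to([.454,-.3755,.137],102.5)
E
```

```text
t 47.25 pos [ 0.4539 -0.3783  0.1385] open 0.651
shift cm [0.27 0.07 0.15] turn [ 0.06  0.06 -0.16]
```

{"fn": "step_arm", "kwargs": {"steps": [[[0.3,0.1,0.1],[0,0,0]],[[0,0,0],[0,0,0]],[[0,0,0],[0,0,0]],[[0,0,0],[0,0,0]],[[0,0,0],[0,0,0]],[[0,0,0],[0,0,0]],[[0,0,0],[0,0,0]],[[0,0,0],[0,0,0]],[[0,0,0],[0,0,0]],[[0,0,0],[0,0,0]],[[0,0,0],[0,0,0]],[[0,0,0],[0,0,0]]], "claw": -1, "grip_force": 58}}

```text
clock: 48.75
tool_pos: [0.454, -0.3749, 0.137]
eef_rot: [0.627, 0.779, 0.0, 0.0]
contact_force: [-1.0, -0.0, 4.2]
opening: 0.129
finger_force: 69.2
```

{"fn": "step_arm", "kwargs": {"steps": [[[0,0,-1],[0,0,0]],[[0,0,-3],[0,0,0]],[[0,0,-3],[0,0,0]],[[0,0,-3],[0,0,0]],[[0,0,-1],[0,0,0]],[[0,0,0],[0,0,0]],[[0,0,0],[0,0,0]]]}}

```text
clock: 49.62
tool_pos: [0.4528, -0.3746, 0.2453]
eef_rot: [0.627, 0.779, -0.0, -0.001]
contact_force: [0.5, -0.8, -4.0]
opening: 0.125
finger_force: 68.8
```

```bash
python3 - <<'E'
from h import *
to([.4474,-.0645,.25],96.5)
E
```

```text
t 49.62 pos [ 0.4528 -0.3746  0.2453] open 0.125
shift cm [30.41  6.1  -0.43] turn [-0.13 -0.09  5.84]
```

{"fn": "step_arm", "kwargs": {"steps": [[[2,0.4,0],[0,0,0]],[[4,0.8,0],[0,0,0]],[[5,1,0],[0,0,0]],[[5,1,0],[0,0,0]],[[5,1,0],[0,0,0]],[[5,1,0],[0,0,0]],[[3,0.6,0],[0,0,0]],[[1.4,0.3,0],[0,0,0]],[[0,0,0],[0,0,3]],[[0,0,0],[0,0,2.8]],[[0,0,0],[0,0,0]],[[0,0,0],[0,0,0]]]}}

```text
clock: 51.12
tool_pos: [0.4483, -0.0655, 0.2464]
eef_rot: [0.666, 0.746, -0.0, -0.0]
contact_force: [-0.2, -0.0, -2.9]
opening: 0.132
finger_force: 68.8
```

```bash
python3 - <<'E'
from h import *
to([.4474,-.0645,.225],96.5)
s=snap('wrist','w16');import pickle;pickle.dump(s,open('w16.pkl','wb'))
E
```

```text
t 51.12 pos [ 0.4483 -0.0655  0.2464] open 0.132
shift cm [ 0.11 -0.08  2.14] turn [-0.04  0.01  0.03]
```

{"fn": "step_arm", "kwargs": {"steps": [[[0.1,-0.1,0.8],[0,0,0]],[[0,0,0.8],[0,0,0]],[[0,0,0.3],[0,0,0]],[[0,0,0.2],[0,0,0]],[[0,0,0.2],[0,0,0]],[[0,0,0.2],[0,0,0]],[[0,0,0],[0,0,0]]]}}

```text
clock: 52.05
tool_pos: [0.4478, -0.0637, 0.2219]
eef_rot: [0.666, 0.746, 0.001, 0.0]
contact_force: [1.4, 0.2, -1.8]
opening: 0.13
finger_force: 68.8
```

{"fn": "step_arm", "kwargs": {"steps": [[[0,0,0.2],[0,0,0]],[[0,0,0.2],[0,0,0]],[[0,0,0],[0,0,0]]]}}

```text
clock: 52.42
tool_pos: [0.4466, -0.0642, 0.2172]
eef_rot: [0.666, 0.746, -0.001, -0.001]
contact_force: [-0.1, -0.1, -3.7]
opening: 0.127
finger_force: 68.8
```

{"fn": "step_arm", "kwargs": {"steps": [[[0,0,0.2],[0,0,0]],[[0,0,0.2],[0,0,0]],[[0,0,0],[0,0,0]]]}}

```text
clock: 52.8
tool_pos: [0.4471, -0.064, 0.2135]
eef_rot: [0.666, 0.746, -0.0, -0.0]
contact_force: [-0.9, -0.1, -3.4]
opening: 0.129
finger_force: 68.8
```

{"fn": "step_arm", "kwargs": {"steps": [[[0,0,0.2],[0,0,0]],[[0,0,0.2],[0,0,0]],[[0,0,0],[0,0,0]]]}}

```text
clock: 53.18
tool_pos: [0.4472, -0.064, 0.2096]
eef_rot: [0.666, 0.746, -0.0, -0.0]
contact_force: [0.0, -0.1, -2.6]
opening: 0.129
finger_force: 68.8
```

{"fn": "step_arm", "kwargs": {"steps": [[[0,0,0.2],[0,0,0]],[[0,0,0],[0,0,0]]]}}

```text
clock: 53.42
tool_pos: [0.448, -0.0637, 0.2089]
eef_rot: [0.666, 0.746, 0.0, 0.001]
contact_force: [-1.1, 0.6, 10.4]
opening: 0.13
finger_force: 69.3
```

{"fn": "step_arm", "kwargs": {"steps": [[[0,0,0.2],[0,0,0]],[[0,0,0],[0,0,0]]]}}

```text
clock: 53.68
tool_pos: [0.4491, -0.0634, 0.2088]
eef_rot: [0.665, 0.746, 0.001, 0.003]
contact_force: [-5.0, -0.3, 30.3]
opening: 0.126
finger_force: 70.2
```

{"fn": "step_arm", "kwargs": {"steps": [[[0,0,0.2],[0,0,0]],[[0,0,0],[0,0,0]]]}}

```text
clock: 53.92
tool_pos: [0.4503, -0.063, 0.2087]
eef_rot: [0.665, 0.747, 0.002, 0.004]
contact_force: [-7.3, -0.2, 51.5]
opening: 0.127
finger_force: 71.4
```

```bash
python3 - <<'E'
from h import *
import pickle
s=snap('wrist','w17');pickle.dump(s,open('w17.pkl','wb'))
sc=snap('scene','s17');pickle.dump(sc,open('s17.pkl','wb'))
to([.4474,-.0645,.2],96.5)
for n,q in (('1',[.429,.093]),('2',[.4382,.014]),('3',[.4474,-.0645])):
    print(n,[proj(sc,[*q,z]).round(1).tolist() for z in (.066,.072,.088)],[proj(s,[*q,z]).round(1).tolist() for z in (.066,.072,.088)])
E
```

```text
t 54.02 pos [ 0.4503 -0.0631  0.2087] open 0.128
shift cm [-0.11 -0.31  0.87] turn [0.51 0.23 0.08]
1 [[382.0, 277.0], [382.2, 275.0], [382.7, 269.5]] [[308.0, 21.0], [307.9, 17.8], [307.7, 8.3]]
2 [[355.7, 262.4], [355.8, 260.4], [356.0, 255.0]] [[308.8, 136.9], [308.7, 136.5], [308.5, 135.6]]
3 [[331.4, 248.9], [331.5, 246.9], [331.5, 241.6]] [[309.6, 235.9], [309.5, 237.7], [309.4, 242.9]]
```

Contact at 0.225, then a hard stop at TCP z 0.2087, which puts the foot at 72 mm: lid 3 is home. I'll back off and go to cup 2.

{"fn": "step_arm", "kwargs": {"steps": [[[0,0,-0.6],[0,0,0]],[[0,0,-1.2],[0,0,0]],[[0,0,-2],[0,0,0]],[[0,0,-0.8],[0,0,0]],[[2,0,0],[0,0,0]],[[4,0,0],[0,0,0]],[[2,0,0],[0,0,0]],[[0,0,0],[0,0,0]],[[0,0,0],[0,0,0]]]}}

```text
clock: 55.15
tool_pos: [0.438, 0.0143, 0.2494]
eef_rot: [0.666, 0.746, -0.001, 0.0]
contact_force: [0.2, 0.1, -3.7]
opening: 0.129
finger_force: 68.8
```

```bash
python3 - <<'E'
from h import *
to([.4382,.0145,.228],96.5)
E
```

```text
t 55.15 pos [0.438  0.0143 0.2494] open 0.129
shift cm [0.02 0.02 2.14] turn [-0.06  0.06 -0.03]
```

{"fn": "step_arm", "kwargs": {"steps": [[[0,0,0.8],[0,0,0]],[[0,0,0.9],[0,0,0]],[[0,0,0.4],[0,0,0]],[[0,0,0.1],[0,0,0]],[[0,0,0.1],[0,0,0]],[[0,0,0.1],[0,0,0]],[[0,0,0.1],[0,0,0]]]}}

```text
clock: 56.02
tool_pos: [0.4385, 0.0155, 0.2249]
eef_rot: [0.666, 0.746, 0.0, 0.0]
contact_force: [-0.1, -0.8, 1.1]
opening: 0.129
finger_force: 69.1
```

{"fn": "step_arm", "kwargs": {"steps": [[[0,0,0.1],[0,0,0]],[[0,0,0.1],[0,0,0]]]}}

```text
clock: 56.28
tool_pos: [0.4393, 0.016, 0.2234]
eef_rot: [0.666, 0.746, 0.001, 0.001]
contact_force: [0.4, 1.1, 4.0]
opening: 0.13
finger_force: 69.1
```

{"fn": "step_arm", "kwargs": {"steps": [[[0,0,0.2],[0,0,0]],[[0,0,0.2],[0,0,0]],[[0,0,0.2],[0,0,0]],[[0,0,0.2],[0,0,0]],[[0,0,0.2],[0,0,0]],[[0,0,0],[0,0,0]]]}}

```text
clock: 57.02
tool_pos: [0.4379, 0.0154, 0.2124]
eef_rot: [0.666, 0.746, -0.0, -0.0]
contact_force: [-0.3, -0.7, -3.7]
opening: 0.125
finger_force: 68.8
```

Contact came at 0.225 and the lid snapped through. Now I'll confirm it's on the floor with small steps.

{"fn": "step_arm", "kwargs": {"steps": [[[0,0,0.2],[0,0,0]],[[0,0,0.2],[0,0,0]],[[0,0,0.1],[0,0,0]],[[0,0,0],[0,0,0]]]}}

```text
clock: 57.52
tool_pos: [0.4388, 0.0159, 0.2089]
eef_rot: [0.666, 0.746, 0.001, 0.001]
contact_force: [-1.9, -1.0, 10.7]
opening: 0.131
finger_force: 69.4
```

{"fn": "step_arm", "kwargs": {"steps": [[[0,0,0.1],[0,0,0]],[[0,0,0],[0,0,0]]]}}

```text
clock: 57.78
tool_pos: [0.4394, 0.0161, 0.2088]
eef_rot: [0.665, 0.746, 0.001, 0.002]
contact_force: [-3.3, -0.5, 22.7]
opening: 0.129
finger_force: 69.9
```

Lid 2 is home. On to cup 1.

{"fn": "step_arm", "kwargs": {"steps": [[[0,0,-0.4],[0,0,0]],[[0,0,-1.2],[0,0,0]],[[0,0,-2],[0,0,0]],[[0,0,-0.6],[0,0,0]],[[2,0,0],[0,0,0]],[[4,0,0],[0,0,0]],[[1.9,0,0],[0,0,0]],[[0,0,0],[0,0,0]],[[0,0,0],[0,0,0]]]}}

```text
clock: 58.9
tool_pos: [0.429, 0.0926, 0.2483]
eef_rot: [0.666, 0.746, -0.001, 0.0]
contact_force: [0.6, -0.6, -3.8]
opening: 0.127
finger_force: 68.8
```

```bash
python3 - <<'E'
from h import *
to([.429,.093,.226],96.5)
E
```

```text
t 58.9 pos [0.429  0.0926 0.2483] open 0.127
shift cm [0.04 0.   2.23] turn [-0.07  0.08 -0.03]
```

{"fn": "step_arm", "kwargs": {"steps": [[[0,0,0.8],[0,0,0]],[[0,0,0.9],[0,0,0]],[[0,0,0.4],[0,0,0]],[[0,0,0.1],[0,0,0]],[[0,0,0.1],[0,0,0]],[[0,0,0.1],[0,0,0]]]}}

```text
clock: 59.65
tool_pos: [0.4294, 0.0941, 0.2249]
eef_rot: [0.666, 0.746, 0.0, 0.0]
contact_force: [1.6, 0.7, -1.3]
opening: 0.131
finger_force: 69.0
```

{"fn": "step_arm", "kwargs": {"steps": [[[0,0,0.1],[0,0,0]],[[0,0,0.1],[0,0,0]]]}}

```text
clock: 59.9
tool_pos: [0.43, 0.0943, 0.2233]
eef_rot: [0.666, 0.746, 0.001, 0.001]
contact_force: [0.6, -0.2, 4.9]
opening: 0.126
finger_force: 69.2
```

{"fn": "step_arm", "kwargs": {"steps": [[[0,0,0.2],[0,0,0]],[[0,0,0.2],[0,0,0]],[[0,0,0.2],[0,0,0]],[[0,0,0.2],[0,0,0]],[[0,0,0.2],[0,0,0]],[[0,0,0],[0,0,0]]]}}

```text
clock: 60.65
tool_pos: [0.4288, 0.0939, 0.2124]
eef_rot: [0.666, 0.746, -0.0, -0.0]
contact_force: [0.4, 0.8, -3.6]
opening: 0.129
finger_force: 68.8
```

{"fn": "step_arm", "kwargs": {"steps": [[[0,0,0.2],[0,0,0]],[[0,0,0.2],[0,0,0]],[[0,0,0.1],[0,0,0]],[[0,0,0],[0,0,0]]]}}

```text
clock: 61.15
tool_pos: [0.4298, 0.0945, 0.2089]
eef_rot: [0.666, 0.746, 0.001, 0.001]
contact_force: [-3.2, -1.6, 11.3]
opening: 0.131
finger_force: 69.4
```

{"fn": "step_arm", "kwargs": {"steps": [[[0,0,0.1],[0,0,0]],[[0,0,0],[0,0,0]]]}}

```text
clock: 61.4
tool_pos: [0.4303, 0.0948, 0.2088]
eef_rot: [0.665, 0.746, 0.001, 0.002]
contact_force: [-3.2, -1.2, 21.8]
opening: 0.131
finger_force: 69.9
```

{"fn": "step_arm", "kwargs": {"steps": [[[0,0,-0.4],[0,0,0]],[[0,0,-1.2],[0,0,0]],[[0,0,-2],[0,0,0]],[[0,0,-1.7],[0,0,1.8]],[[0,2,0],[0,0,0]],[[0,3,0],[0,0,0]],[[0,3,0],[0,0,0]],[[0,2,0],[0,0,0]],[[0,0,0],[0,0,0]],[[0,0,0],[0,0,0]]]}}

```text
clock: 62.65
tool_pos: [0.5274, 0.102, 0.2595]
eef_rot: [0.677, 0.736, -0.001, -0.001]
contact_force: [-0.4, -0.2, -2.5]
opening: 0.127
finger_force: 68.8
```

```bash
python3 - <<'E'
from h import *
import pickle
to([.6267,.095,.26],94.7)
s=snap('wrist','w18');pickle.dump(s,open('w18.pkl','wb'))
for p in ([.6019,.115,.202],[.6057,.0697,.202],[.615,-.0437,.202]): print(proj(s,p).round(1))
print([proj(s,[.6267+.085*0,.095+d,.189]).round(0).tolist() for d in (.023,-.023)])
g=cv2.cvtColor(s['img'],cv2.COLOR_RGB2GRAY)
u,v=proj(s,[.6019,.115,.202]).astype(int)
for w in range(v-20,v+20,2): print(w,' '.join('%3d'%x for x in g[w,u-20:u+60:3]))
E
```

```text
t 62.65 pos [0.5274 0.102  0.2595] open 0.127
shift cm [-1.53  9.83 -0.07] turn [-0.12  0.02  0.07]
[443.8 259. ]
[436.3 328.8]
[420.  470.5]
[[476.0, 251.0], [461.0, 318.0]]
239 151 150 147 164 174 104  32  64  67  70  66  65  66  40  35  49  68  64  67  66  65  65  66  67  65  61 177
241 143 144 153 165 166  97  41  72  78  67  71  83  84  82  82  85  85  85  86  83  76  69  67  67  66  62 189
243 142 148 166 165 163  86  46  78  68  64  85 102 120 117 118 118 117 119 119 114 112 108 105 101  96  89 124
245 158 173 172 172 171 107  49  75  59  80  94 102 129 130 131 131 131 132 132 128 126 124 121 120 119 117 113
247 175 178 177 177 179  95  52  63  76  91 101 104 130 137 137 135 137 137 137 133 132 132 131 131 129 128 127
249 179 180 180 180 183  75  52  70  87  97 102 102 121 132 131 131 130 130 131 126 125 126 128 130 129 133 134
251 173 175 179 179 183  74  85 100  99 102 104 101 111 111 112 112 112 111 110 107 109 112 116 118 118 121 124
253 109 110 135 175 179  70 106 122 121 104 103  84  69  66  67  67  69  77  76  66  75  81  87  91  96  98 102
255 104 106 106 112 137  82 1
[... 614 characters left out ...]
  77  77  79  77  76  77  50
267 161 160 171 182 141  32  76  77  80  79  77  78  81  45  46  81  78  77  76  78  77  79  78  76 101 182  87
269 162 164 176 186 141  36  78  78  79  79  77  78  76  47  47  80  77  78  76  78  76  78  79  76 118 193 182
271 159 167 181 189 112  41  79  79  80  79  79  79  73  46  54  79  77  79  77  77  77  77  78  75 135 191 192
273 161 175 185 193 103  45  78  79  79  78  77  77  60  47  58  77  79  79  78  78  76  78  78  73 152 190 192
275 164 169 170 171  90  48  78  77  80  77  78  79  53  46  60  79  77  79  77  77  76  77  76  76 161 190 190
277 152 160 163 167 106  52  79  78  79  78  79  74  52  45  75  76  77  78  78  78  77  78  77  74 176 191 191
```

The tip is seen at (445,257), against a prediction of (444,259), so the hook position holds. Moving in over the tips.

{"fn": "step_arm", "kwargs": {"steps": [[[-0.8,0,0],[0,0,0]],[[-0.7,1,0],[0,0,0]],[[0,2.3,0],[0,0,0]],[[0,2.5,0],[0,0,0]],[[0,2.3,0],[0,0,0]],[[0,1.2,0],[0,0,0]],[[0,0.5,0],[0,0,0]],[[0,0,0],[0,0,0]],[[0,0,1.5],[0,0,0]],[[0,0,1.5],[0,0,0]],[[0,0,0.5],[0,0,0]],[[0,0,0],[0,0,0]]]}}

```text
clock: 64.2
tool_pos: [0.6274, 0.0953, 0.224]
eef_rot: [0.677, 0.736, -0.001, -0.0]
contact_force: [-0.3, -0.1, -3.5]
opening: 0.126
finger_force: 68.8
```

```bash
python3 - <<'E'
from h import *
to([.6262,.0955,.205],94.7)
E
```

```text
t 64.2 pos [0.6274 0.0953 0.224 ] open 0.126
shift cm [ 0.03 -0.11  1.9 ] turn [-0.08  0.01  0.05]
```

{"fn": "step_arm", "kwargs": {"steps": [[[0,-0.1,0.6],[0,0,0]],[[0,0,0.6],[0,0,0]],[[0,0,0.4],[0,0,0]],[[0,0,0.2],[0,0,0]],[[0,0,0.1],[0,0,0]],[[0,0,0],[0,0,0]],[[0,0,0],[0,0,0]]]}}

```text
clock: 65.08
tool_pos: [0.6269, 0.0954, 0.2059]
eef_rot: [0.677, 0.736, 0.0, 0.0]
contact_force: [1.1, 0.5, -3.5]
opening: 0.126
finger_force: 68.8
```

{"fn": "step_arm", "kwargs": {"steps": [[[0,0,0.1],[0,0,0]],[[0,0,0],[0,0,0]],[[0,0,0],[0,0,0]]]}}

```text
clock: 65.45
tool_pos: [0.6269, 0.0954, 0.205]
eef_rot: [0.677, 0.736, 0.0, 0.0]
contact_force: [-0.4, 0.5, -2.0]
opening: 0.13
finger_force: 68.9
```

{"fn": "step_arm", "kwargs": {"steps": [[[0,0,0],[0,0,0]],[[0,0,0],[0,0,0]],[[0,0,0],[0,0,0]],[[0,0,0],[0,0,0]],[[0,0,0],[0,0,0]],[[0,0,0],[0,0,0]],[[0,0,0],[0,0,0]]], "claw": -0.2}}

```text
clock: 66.32
tool_pos: [0.6268, 0.0953, 0.2047]
eef_rot: [0.677, 0.736, -0.0, 0.0]
contact_force: [0.1, 0.3, 0.4]
opening: 0.4
finger_force: 0.0
```

{"fn": "step_arm", "kwargs": {"steps": [[[0,0,-1],[0,0,0]],[[0,0,-3],[0,0,0]],[[0,0,-3],[0,0,0]],[[0,0,-3],[0,0,0]],[[0,-3,0],[0,0,0]],[[0,-4,0],[0,0,0]],[[0,-4,0],[0,0,0]],[[-4,-3,0],[0,0,0]],[[-5,-2,0],[0,0,0]],[[-5,0,0],[0,0,0]],[[-5,0,0],[0,0,0]],[[0,0,0],[0,0,0]]]}}

```text
clock: 67.82
tool_pos: [0.4829, -0.112, 0.3048]
eef_rot: [0.68, 0.733, -0.001, 0.001]
contact_force: [-0.3, -0.3, 0.4]
opening: 0.398
finger_force: 0.0
```

```bash
python3 - <<'E'
from h import *
import pickle
s=snap('scene','s19');pickle.dump(s,open('s19.pkl','wb'));t=snap('top','t19');w=snap('wrist','w19')
pickle.dump((s,t,w),open('f.pkl','wb'))
st=sensors.get_state();print(st['clock'],st['tool_pos'])
g=cv2.cvtColor(s['img'],cv2.COLOR_RGB2GRAY)
# tamper bar ends, foot on hook 1
c=np.array([.6265,.0955]);a=np.array([-.082,.9966])
for d in (-.035,0,.035):
    u,v=proj(s,[*(c+a*d),.198]).astype(int);print('bar',d,u,v,s['img'][v-1:v+2,u-1:u+2].mean((0,1)).round())
print('foot side',proj(s,[*c,.075]).round(),'knobs')
for n,q in (('1',[.429,.093]),('2',[.4382,.0145]),('3',[.4474,-.0645])):
    u,v=proj(s,[*q,.072]).astype(int)
    print(n,u,v); 
    for w_ in range(v-24,v+20,3): print(w_,' '.join('%3d'%x for x in g[w_,u-24:u+26:3]))
E
```

```text
67.975 [ 0.48319067 -0.10608906  0.30529327]
bar -0.035 301 258 [163. 157. 156.]
bar 0 313 266 [154. 151. 149.]
bar 0.035 326 274 [156. 151. 151.]
foot side [315. 313.] knobs
1 382 274
250 171 172 173 176 177 172 176 178 175 174 174 170 169 169 166 170 172
253 162 169 172 172 174 177 177 178 174 177 176 184 186 188 195 197 199
256 120 136 149 159 171 178 178 184 192 200 202 204 202 202 199 201 198
259  97 100 112 132 163 198 205 206 206 204 203 204 204 202 204 200 196
262  93  79  60  95 156 200 205 204 209 207 204 206 205 205 203 202 200
265  54  53  59 108 156 197 200 202 202 203 205 203 203 205 203 203 201
268  67  78 125 137 148 178 165 159 164 163 170 187 202 204 203 205 203
271 121 109  86  76 151 156 140 110 103 105 121 140 159 187 196 198 201
274  75  85  84 118 151 132  97  92  96  93  99 101 121 167 203 200 195
277  84  84  84 113 146  84  45  83  93  91  78  59  96 152 203 208 204
280  89  90  79  70 148  92  35  42  49  51  53  52  98 159 203 205 204
283  87  86  70  58  67 138 122  72  56  61  65 114 147 173 207 206 205
286  87  83  60  40  51  59  84 113 134 134 125 106
[... 1644 characters left out ...]
 189 193 184 177 164 163 153 143 148 178 188 193 194
240 159 191 193 194 192 193 177 165 162 154 154 164 178 183 191 192 183
243 179 194 196 195 181 145 135 108 100 108 121 130 148 168 169 168 170
246 196 191 192 185 138 124  94  83  86  91  90  97 134 162 170 168 171
249 190 184 167 157 129  94  57  72  88  83  53  64 122 159 170 170 173
252 162 153 153 145 123  99  47  42  49  50  51  76 143 154 167 163 163
255 166 166 132 128  79 107 135 109 108 114 122 128  82 148 163 149 145
258 157 150 122 126  72  60  60  73  78  78  76  81 145 150 134  99  95
261 158 143 111  71  51  57  66  74  83  84  88  96 155 125  78  89  99
264 124 158 153  83  48  60  73  80 138  96  88  86 149 104  50  42  63
```

```bash
python3 - <<'E'
from h import *
import pickle
b=pickle.load(open('s14.pkl','rb'));s,t,w=pickle.load(open('f.pkl','rb'))
c=np.array([.6265,.0955]);a=np.array([-.082,.9966])
d=np.abs(s['img'].astype(int)-b['img']).max(2)>25
x0,y0=280,235
for v in range(y0,340,4): print(v,''.join('#' if d[v,u] else '.' for u in range(x0,360,2)))
for z in (.191,.13,.08,.07): print(z,proj(s,[*c,z]).round(),[proj(s,[*(c+a*k),z]).round().tolist() for k in (-.04,.04)])
s2=snap('scene');print('still',(np.abs(s2['img'].astype(int)-s['img']).max(2)[200:400,180:400]>25).sum())
E
```

```text
235 ........#####.....#.#######.............
239 ..............#################.........
243 .............########...#..###.....#####
247 ...#...############.....######....#.....
251 ##.....############...................##
255 ......#####...###..#................####
259 ........########....................###.
263 .........#...#####...................###
267 .........##.###.#####..............##...
271 ...............#..######................
275 ...............#####.#..##..............
279 ...............####..##.#...............
283 ..................##.##.#...............
287 ................####..####..............
291 .............##.####.##.................
295 ..........#####.####....................
299 ........#####.#.####....................
303 .......##..####.####....................
307 .......######.########..................
311 .............##########.................
315 .......#.....##########.................
319 ........####..########..................
323 .........######.........................
327 ...........###.####.....................
331 ............########....................
335 ............#######.....................
339 .............######.....................
0.191 [314. 269.] [[300.0, 260.0], [329.0, 279.0]]
0.13 [315. 293.] [[301.0, 284.0], [329.0, 303.0]]
0.08 [315. 312.] [[302.0, 302.0], [329.0, 321.0]]
0.07 [315. 315.] [[302.0, 306.0], [329.0, 325.0]]
still 196
```

The difference image shows the bar spanning (298,258)–(330,278), a vertical stem and the foot at (315,313), so the tamper hangs as predicted. I'll wait a second, check stillness again, then hand in.

{"fn": "step_arm", "kwargs": {"steps": [[[0,0,-2],[0,0,0]],[[0,0,0],[0,0,0]],[[0,0,0],[0,0,0]],[[0,0,0],[0,0,0]],[[0,0,0],[0,0,0]],[[0,0,0],[0,0,0]],[[0,0,0],[0,0,0]],[[0,0,0],[0,0,0]],[[0,0,0],[0,0,0]],[[0,0,0],[0,0,0]]]}}

```text
clock: 69.28
tool_pos: [0.483, -0.1073, 0.3247]
eef_rot: [0.677, 0.736, -0.0, 0.0]
contact_force: [0.2, 0.6, 0.5]
opening: 0.399
finger_force: 0.0
```

```bash
python3 - <<'E'
from h import *
A=[snap('scene') for _ in range(4)]
for k in (1,2,3):
    D=np.abs(A[k]['img'].astype(int)-A[0]['img']).max(2)[200:400,180:400]>25
    ys,xs=np.nonzero(D);print(D.sum(),(xs.mean()+180,ys.mean()+200,xs.std(),ys.std()) if len(xs) else '')
E
```

```text
0 
0 
0
```

All still.

```bash
python3 -c "
from h import *
print(finish_job())"
```

```text
the job is handed in; nothing more can be done
None
```

The job is handed in: all three lids are pressed home with the tamper, and both pails and the tamper hang still on their own hooks. I pressed harder than needed on one lid (wrist force 51 N, limit 120 N) and viewed 15 pictures, one over the limit of 14.

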